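# Make up a sanding kit and a polishing kit from the spindle and the bench stock

## Robot

A 6-joint arm with a two-finger parallel gripper is mounted at the origin on a cart in front of the work surface, level with it; the furniture and walls round the work are solid. World frame = base frame: x ahead of the robot, y to its left, z up, the work surface at z = 0. Lengths are in m, angles in rad, forces in N, time in s.
With the tool pointing down it reaches from about 0.2 to 0.875 m from the base axis. Payload 3.4 kg.
Tool frame: the origin (TCP) lies at the very end of the fingers, on their centre line; the grasp point (between the pads) lies 19 mm behind it; z points along the fingers, y is the line along which they close (so a half turn about z gives the same grasp; the last joint's range is limited). The gripper opens to 94 mm and grips with 3 to 60 N. Pads are 16 mm wide; open, the fingers measure 119 mm over their backs; the gripper's body (75 mm by 177 mm) begins 78 mm behind the grasp point.
Start: joints at [-1.384, 0.276, 1.505, -0, 1.361, -0.121], TCP at [0.174, -0.548, 0.18] pointing down, gripper open.
Joint ranges: [-2.89, 2.89], [-0.75, 2.08], [0.22, 2.7], [-1.18, 4.32], [0.11, 2.71], [-2.7, 2.7]. Speed limits (rad/s): [2.57, 2.57, 3.14, 3.14, 3.14, 3.14].

## Interface

Orientations are given as a unit quaternion [x, y, z, w].
In Python, from cell import r, eyes gives the robot as it stands.
- The arm moves only by the tool servo_tool, never from a script. Its argument "rows" is a list of rows, each a list of 7 numbers: the turn, a rotation vector about the tool's x, y, z in degrees, then the shift along the tool's x, y, z in mm, then the closure in counts, from 0 (fully open) to 255 (shut). In form: [[rx, ry, rz, x, y, z, claw], ...]. A call has exactly 8 rows; each row shifts and turns the commanded pose from where the row before left it, along the tool's axes as they then stand; what a row does not reach is not made up. A row lasts 1/10 s, in which the tool goes at most 50 mm and 8.59 degrees, less where a joint would pass 70% of its speed; a pose out of reach is approached as far as the arm can. A call is refused whole if a number of a shift passes 50 or a number of a turn 8.59, either way. A call with a gripper value outside its range is refused whole. The fingers move at their own pace and stop on an object; "squeeze" is the grip in N (left out, the last holds). Time passes only in rows, so rows that do not move let the fingers close, or fill a call up. It gives the time, the measured TCP pose, the force, the opening and the grip force at its end, in the units of the state.
- r.get_obs(): the state, without advancing time (a new reading comes with each control period).
- eyes.grab_frame(name): name is "side" or "top"; returns a dict with "image" (480x640x3 uint8, red, green, blue), "depth" (480x640 float32, m along the optical axis (not along the pixel's ray), 0 where there is no reading), "fx", "fy", "cx", "cy" (pixels), "R" (3x3) and "t" (3): a world point X has camera coordinates R X + t. Camera axes: x right, y down, z forward; pixel columns grow to the right and rows downward; lengths in m; the calibration is good to about 2 mm. A picture is of the moment at which its call begins.
- r.job_done(): hands the job in; it is judged then, once.
The state is a dict: "t": time; "q": joint angles; "qvel": joint speeds; "joint_efforts": joint torques, N m; "eef_pos": TCP position; "ee_rot": TCP orientation; "contact_force": force on the tool from outside, world axes, zero at the start; "ft_torque": the same for the moment, N m; "finger_gap": finger opening in m; "gripper_force": force on a finger pad.
Only numpy, scipy, OpenCV 4.12 (cv2) and the standard library are available. Lean on these libraries where they do the work, as an engineer would, in place of code of your own. Each camera call takes 0.05 s, during which the arm holds its last target. There are 200 camera calls.

## Task

Make up the two finishing kits. The green tray gets the red wheel, the steel stop collar and the sanding block; the yellow tray gets the white wheel and the orange-brown wax block. Slide the collar off the spindle bar first, then the wheels after it; lay the wheels and the collar in their cradles and each block lengthwise on the middle of its dark mat, and leave the cork block and the pleated pad where they are.

Things in the scene. Friction and masses are not known exactly. Their poses are not given: they have to be found in the camera images.
- spindle: Grey stand, fixed: foot 150x70x10 mm, upright 78 high. Origin at bench level. A 12 mm steel bar runs along its x axis, axis 62 mm above the bench, from the upright (x = +61) to the free end (x = -65 mm). On it from the free end: collar (x about -34), then the wheels (about -2 and +38, either order), all hanging loose 2.5 mm below the bar's axis. They come off over the free end, toward -x.
- collar: Stop collar, dark steel ring with a brass spot: 30 mm diameter, 18 mm long, bore 19 mm, 50 g. Its origin is the centre of its body, its own x axis runs along the hole. Grip it across its diameter, from above. Hangs loose on the bar and slides freely. Goes in the short cradle of the green tray. Between spindle and trays stands a 150 mm high wooden divider: pass over it.
- red_wheel: Red finishing wheel: cylinder of 36 mm diameter, 32 mm long, bore 19 mm, 60 g. Its origin is the centre of its body, its own x axis runs along the hole. Grip it across its diameter, from above. Hangs loose on the bar and slides freely. Goes in the long cradle of the green tray.
- white_wheel: White finishing wheel: cylinder of 36 mm diameter, 32 mm long, bore 19 mm, 60 g. Its origin is the centre of its body, its own x axis runs along the hole. Grip it across its diameter, from above. Hangs loose on the bar and slides freely. Goes in the cradle of the yellow tray.
- sanding_block: Narrow sanding block, wood with a dark red top: 30 mm (its x) by 62 mm (its y), 11 mm high, on a plywood board 14 mm thick. Origin at the centre of its underside. Goes on the mat of the green tray, red face up, long side along the tray's x axis (either way round).
- wax_block: Orange-brown wax block with rounded edges: 32 mm (its x) by 50 mm (its y), 18 mm high, on a plywood board 14 mm thick. Origin at the centre of its underside. Goes flat on the mat of the yellow tray, long side along the tray's x axis (either way round).
- green_tray: Green kit tray, fixed, 170 (x) by 96 mm, walls 22 high, ribs 18, floor 14. Origin: centre of underside. On y = 0: mat 70x40 at x = -42; long cradle at x = +23 (red wheel, centre comes to 35 mm above the bench), short one at x = +65 (collar, 31 mm). Cradle: two grey rails along x, 5 thick, 20 apart, tops 22 mm high; hole of the part along x. Compartments 77, 46, 32 mm long.
- yellow_tray: Yellow kit tray, fixed, 135 (x) by 96 mm, walls 22 high, rib 18, floor 14. Origin: centre of underside. On y = 0: dark mat 70x40 at x = -24.5; cradle at x = +40.5 (white wheel, centre comes to 35 mm above the bench). Cradle: two grey rails along x, 5 thick, 20 apart, tops 22 mm high; hole of the part along x. Compartments 78 and 46 mm long.
- cork_block: Light brown cork block, 24 x 36 mm, 19 mm high, on a plywood board 14 mm thick, origin at the centre of its underside. Belongs to neither kit: leave it alone.
- pad: Dark red pleated oval pad, 42 x 62 mm, 15 mm high, on a plywood board 14 mm thick, origin at the centre of its underside. Belongs to neither kit: leave it alone.
Mind the look-alikes: they are no part of the job. Of the things like the red_wheel, leave any that is turquoise; of the rest the larger one is meant.

How it is judged:
By the outcome, as a careful person would: the job done as asked, in the order asked, and still so for the second after the job is handed in, with the robot touching nothing.
It also fails if it takes over 144 s, if anything falls off the work surface, if the arm or the gripper's body presses on something with over 40 N, if the wrist force passes 120 N, or if a joint passes its speed limit or range.

## Working session

There is one attempt and no reset: what is moved stays moved. The work goes in short steps, Python scripts to look and compute and a tool call to move; the robot and the scene stay as the last step left them, time stands still between calls to the robot, and variables do not carry over. Pictures are saved under pics/ and viewed, at most 14 in all, crops included, and the job is handed in when it is done.

Besides the shell and the picture viewer there is one more tool, called after "Request:" in YAML: its name, and indented under it one key for each argument. servo_tool: Moves the arm, as the interface text tells. Its arguments: {"type":"object","properties":{"rows":{"type":"array","items":{"type":"array","items":{"type":"number"}}},"squeeze":{"type":"number"}},"required":["rows"]}

```bash
mkdir -p pics; ls
cat > h.py <<'E'
import numpy as np, cv2
from cell import r, eyes
def grab(n,save=None):
    f=eyes.grab_frame(n)
    if save: cv2.imwrite('pics/'+save,f['image'][:,:,::-1])
    return f
def pt(f,u,v):  # depth point
    d=f['depth'][int(v),int(u)]
    c=np.array([(u-f['cx'])/f['fx']*d,(v-f['cy'])/f['fy']*d,d]); return f['R'].T@(c-f['t'])
def ray(f,u,v,z):
    R=f['R'];o=-R.T@f['t'];d=R.T@np.array([(u-f['cx'])/f['fx'],(v-f['cy'])/f['fy'],1.]);return o+d*(z-o[2])/d[2]
def cloud(f):
    v,u=np.mgrid[0:480,0:640];d=f['depth']
    c=np.stack([(u-f['cx'])/f['fx']*d,(v-f['cy'])/f['fy']*d,d],-1);return (c-f['t'])@f['R']
E
python3 - <<'E'
from h import *
for n in('top','side'):
    f=grab(n,n+'0.png'); print(n,f['fx'],-f['R'].T@f['t'],f['R'].round(2).tolist())
o=r.get_obs();print({k:np.round(v,3).tolist() for k,v in o.items()})
E
```

```text
pics
top 552.4819399422804 [ 0.30722889 -0.01251961  1.51843973] [[-0.01, -1.0, -0.01], [-0.99, 0.01, -0.14], [0.14, 0.01, -0.99]]
side 573.2992740606385 [0.13660596 1.0438413  0.4972376 ] [[-0.95, -0.33, -0.03], [-0.09, 0.34, -0.94], [0.31, -0.88, -0.35]]
{'t': 0.1, 'q': [-1.384, 0.277, 1.506, 0.0, 1.361, -0.121], 'qvel': [0.001, -0.002, -0.003, -0.001, 0.002, -0.001], 'joint_efforts': [0.002, -40.545, -23.778, 0.07, 0.03, -0.0], 'eef_pos': [0.174, -0.547, 0.179], 'ee_rot': [0.988, 0.153, -0.0, -0.001], 'contact_force': [-0.51, 0.127, -0.089], 'ft_torque': [0.022, -0.07, -0.005], 'gripper_force': 0.0, 'finger_gap': 0.094}
```

View pics/top0.png

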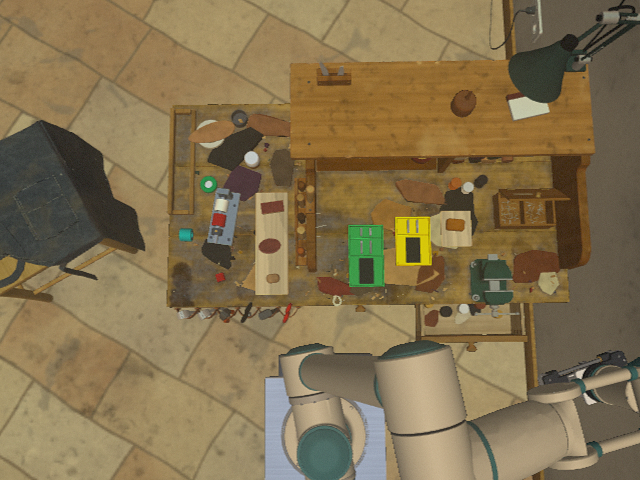

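View pics/side0.png

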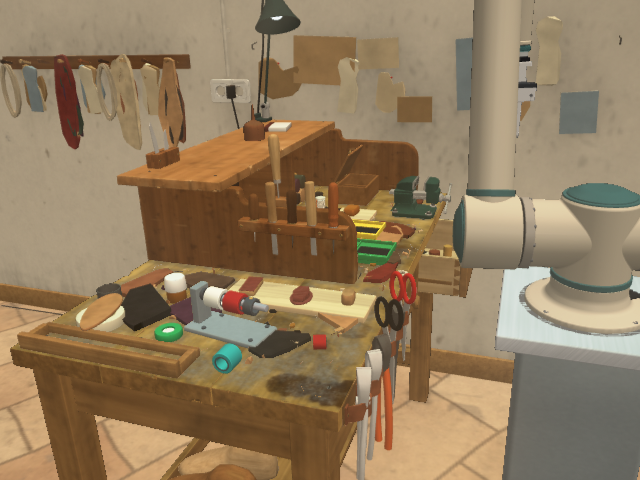

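Run:
```python
from h import *
f=grab('top');s=grab('side')
a=cv2.resize(f['image'][170:300,165:485],(800,325),interpolation=cv2.INTER_CUBIC)
b=cv2.resize(s['image'][270:370,150:390],(660,275),interpolation=cv2.INTER_CUBIC)
c=np.zeros((600,800,3),np.uint8);c[:325]=a;c[325:,:660]=b
cv2.imwrite('pics/crop1.png',c[:,:,::-1])
P=cloud(f)
# divider heights
for (u0,u1,v0,v1) in [(290,330,150,275),(290,330,275,300)]:
    z=P[v0:v1,u0:u1]; m=z[...,2]>.1; 
    if m.any(): q=z[m];print(q.min(0).round(3),q.max(0).round(3))
for n,u,v in [('foot',232,195),('mat g',366,271),('mat y',413,250),('board',265,285),('sand',272,207),('wax',456,225),('cork',273,278),('pad',269,246),('red',219,222),('small red',220,277),('turq',186,235)]:
    print(n,pt(f,u,v).round(3))
hsv=cv2.cvtColor(f['image'],cv2.COLOR_RGB2HSV)
Z=P[...,2]
def reg(n,m):
    m=m.astype(np.uint8);k,l,st,c=cv2.connectedComponentsWithStats(m)
    for i in range(1,k):
        if st[i,4]>25: 
            q=P[l==i];print(n,c[i].round(1),st[i],q.mean(0).round(3),'zmed',np.median(q[:,2]).round(3))
w=np.zeros(Z.shape,bool);w[160:300,160:480]=1
H,S,V=[hsv[...,i] for i in range(3)]
reg('green',w&(H>50)&(H<75)&(S>120)&(V>60))
reg('yellow',w&(H>24)&(H<33)&(S>180)&(V>150))
reg('red',w&((H<5)|(H>174))&(S>170)&(V>110))
reg('dkmat',w&(V<70)&(S<110))
```

```text
[ 0.307 -0.022  0.101] [0.717 0.074 1.518]
[ 0.307 -0.013  1.518] [ 0.307 -0.013  1.518]
foot [0.647 0.247 0.025]
mat g [ 0.432 -0.12   0.01 ]
mat y [ 0.488 -0.249  0.015]
board [0.397 0.156 0.013]
sand [0.61  0.136 0.029]
wax [ 0.553 -0.366  0.031]
cork [0.415 0.133 0.031]
pad [0.502 0.144 0.029]
red [0.561 0.271 0.08 ]
small red [0.42  0.278 0.022]
turq [0.534 0.368 0.039]
green [208.3 183.9] [201 176  16  17 148] [0.672 0.307 0.054] zmed 0.014
green [365.6 253.1] [ 348  225   37   62 1653] [ 0.48  -0.119  0.021] zmed 0.016
yellow [412.5 238.9] [ 395  217   37   49 1252] [ 0.518 -0.248  0.022] zmed 0.016
red [218.5 219.3] [212 214  14  12 126] [0.57  0.273 0.075] zmed 0.076
red [219.7 276.7] [216 273   9   9  51] [0.421 0.279 0.021] zmed 0.021
dkmat [226.3 163.3] [208 160  35  11 220] [0.74  0.266 0.014] zmed 0.014
dkmat [477.5 181.8] [474 176   6  12  35] [ 0.662 -0.419  0.073] zmed 0.037
dkmat [460.  203.5] [440 187  38  48 590] [ 0.615 -0.383  0.017] zmed 0.01
dkmat [217.7 253.5] [202 239  33  30 544] [0.485 0.286 0.015] zmed 0.007
dkmat [412.7 249.5] [406 238  14  24 313] [ 0.489 -0.248  0.02 ] zmed 0.016
dkmat [366.  270.5] [360 258  13  26 326] [ 0.433 -0.119  0.02 ] zmed 0.016
dkmat [477.6 270.3] [474 259   6  24  80] [ 0.429 -0.419  0.027] zmed 0.025
```

View pics/crop1.png

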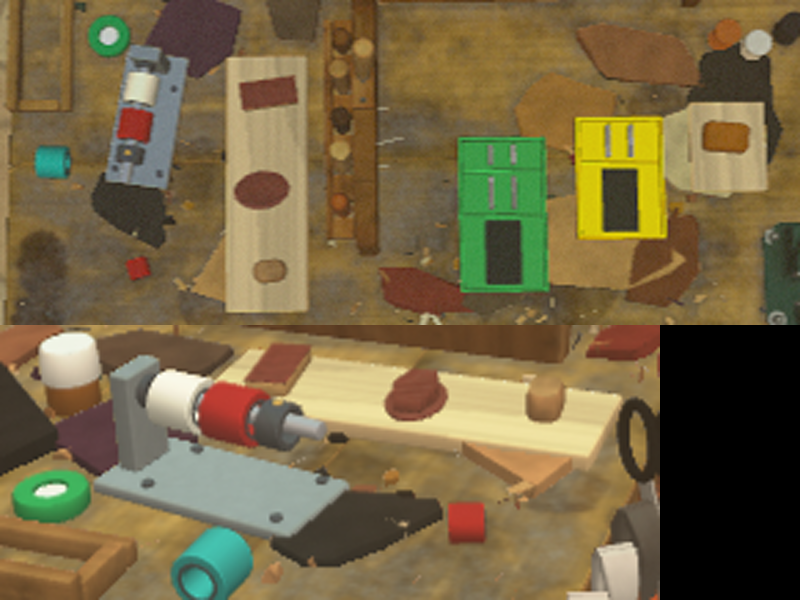

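```bash
cat > m.py <<'E'
from h import *
f=grab('top');P=cloud(f);hsv=cv2.cvtColor(f['image'],cv2.COLOR_RGB2HSV).astype(int);H,S,V=[hsv[...,i] for i in range(3)]
ok=f['depth']>0;Z=np.where(ok,P[...,2],0)
def rect(n,m,box,z):
    u0,u1,v0,v1=box;w=np.zeros((480,640),np.uint8);w[v0:v1,u0:u1]=1
    m=(m&(w>0)).astype(np.uint8);k,l,st,c=cv2.connectedComponentsWithStats(m)
    if k<2: print(n,'none');return
    i=1+np.argmax(st[1:,4]);cs,_=cv2.findContours((l==i).astype(np.uint8),0,2)
    cn=cv2.convexHull(cs[0])[:,0].astype(float)
    W=np.array([ray(f,u,v,z)[:2] for u,v in cn]);(c0,s,a)=cv2.minAreaRect((W*1000).astype(np.float32))
    px=1.0*(1.518-z)/f['fx']*1000
    print(n,'px',c[i].round(1),'rect ctr',np.round(c0,1),'size+px',np.round(np.array(s)+px,1),'ang',round(a,1),'zmed',np.median(P[l==i][:,2]).round(4),'cent',(ray(f,*c[i],z)[:2]*1000).round(1))
red=((H<6)|(H>172))
rect('redwheel',red&(S>150)&(V>90),(205,235,205,230),.0595)
rect('white',(S<60)&(V>170),(205,240,190,215),.0595)
rect('collar',(Z>.05)&(V<110),(205,235,226,240),.0595)
rect('foot',(Z<.03)&(S<90)&(H>90)&(H<125)&(V>100),(200,245,185,250),.01)
rect('gtray',(H>50)&(H<75)&(S>120),(340,395,215,295),.022)
rect('ytray',(H>22)&(H<35)&(S>170)&(V>120),(390,440,210,270),.022)
rect('gmat',(V<75),(352,380,255,290),.015)
rect('ymat',(V<75),(400,425,235,268),.015)
rect('sand',red&(S>100)&(V<140),(258,288,198,216),.025)
rect('wax',(H<16)&(S>150)&(V>80),(442,470,214,235),.032)
t=P[150:290,295:325];q=t[(t[...,2]>.1)&(t[...,2]<.6)];print('divider',q.min(0).round(3),q.max(0).round(3))
print('above .1 near y<.07,x<.66:',)
m=(Z>.12)&(Z<.6)&(P[...,0]>.3)&(P[...,0]<.8)&(P[...,1]>-.45)&(P[...,1]<.45);q=P[m]
for y in np.arange(-.45,.45,.1):
    s=q[(q[:,1]>=y)&(q[:,1]<y+.1)]
    if len(s): print(round(y,2),s.min(0).round(2),s.max(0).round(2))
E
python3 m.py
```

```text
redwheel px [218.7 219.3] rect ctr [572.4 276.2] size+px [35.4 34.6] ang 77.8 zmed 0.0748 cent [572.3 276.1]
white px [220.5 204.4] rect ctr [613.2 271.5] size+px [31.2 33.6] ang 81.5 zmed 0.076 cent [613.3 271.7]
collar px [216.3 231.4] rect ctr [539.3 281.6] size+px [32.3 21.6] ang 89.2 zmed 0.072 cent [539.5 281.9]
foot px [229.2 220.9] rect ctr [585.3 259.3] size+px [ 42. 148.] ang 80.4 zmed 0.0109 cent [576.4 256.7]
gtray px [365.6 253.1] rect ctr [ 474.2 -118.8] size+px [ 98.9 170.4] ang 89.7 zmed 0.0158 cent [ 480.  -118.9]
ytray px [412.7 239.1] rect ctr [ 513.4 -248.5] size+px [100.4 137.8] ang 89.2 zmed 0.0159 cent [ 516.8 -248.2]
gmat px [366.  270.5] rect ctr [ 433.3 -119.3] size+px [35.5 71.2] ang 88.7 zmed 0.0153 cent [ 433.3 -119.2]
ymat px [412.7 249.3] rect ctr [ 489.2 -247.8] size+px [38.3 66.8] ang 88.0 zmed 0.0155 cent [ 489.6 -248.3]
sand px [266. 203.] rect ctr [622.5 152.7] size+px [2.7 2.7] ang 0.0 zmed 0.0308 cent [622.5 152.7]
wax px [446.7 224.9] rect ctr [ 553.1 -340.1] size+px [ 7.6 20.1] ang 78.2 zmed 0.0307 cent [ 553.1 -340.3]
divider [ 0.431 -0.01   0.1  ] [0.717 0.068 0.301]
above .1 near y<.07,x<.66:
-0.45 [ 0.69 -0.45  0.19] [ 0.8  -0.35  0.6 ]
-0.35 [ 0.69 -0.35  0.12] [ 0.8  -0.25  0.26]
-0.25 [ 0.69 -0.25  0.19] [ 0.8  -0.15  0.22]
-0.15 [ 0.69 -0.15  0.19] [ 0.8  -0.05  0.22]
-0.05 [ 0.43 -0.05  0.12] [0.8  0.05 0.3 ]
0.05 [0.44 0.05 0.12] [0.8  0.07 0.22]
```

```bash
cat >> m.py <<'E'
print('----')
rect('sand',(S>90)&((H<10)|(H>170)),(256,290,196,218),.025)
rect('wax',(S>150)&(H<20),(444,470,216,234),.032)
print(hsv[207,272],hsv[225,456],hsv[225,446])
s=grab('side');hs=cv2.cvtColor(s['image'],cv2.COLOR_RGB2HSV).astype(int)
def blob(m,box):
    u0,u1,v0,v1=box;w=np.zeros((480,640),np.uint8);w[v0:v1,u0:u1]=m[v0:v1,u0:u1];k,l,st,c=cv2.connectedComponentsWithStats(w);i=1+np.argmax(st[1:,4]);return st[i,:2]+(st[i,2:4]-1)/2,st[i]
def tri(a,b):
    A=[];B=[]
    for g,(u,v) in((f,a),(s,b)):
        R=g['R'];o=-R.T@g['t'];d=R.T@np.array([(u-g['cx'])/g['fx'],(v-g['cy'])/g['fy'],1.]);d/=np.linalg.norm(d);M=np.eye(3)-np.outer(d,d);A.append(M);B.append(M@o)
    x=np.linalg.solve(A[0]+A[1],B[0]+B[1]);return x.round(4),[np.linalg.norm(A[i]@x-B[i]).round(4) for i in(0,1)]
r_s=blob(((hs[...,0]<6)|(hs[...,0]>172))&(hs[...,1]>150)&(hs[...,2]>90),(215,255,280,325));w_s=blob((hs[...,1]<60)&(hs[...,2]>150),(200,232,280,315))
print(r_s,w_s,tri((218.7,219.3),r_s[0]),tri((220.5,204.4),w_s[0]))
E
python3 m.py|sed -n '/----/,$p'
```

```text
----
sand px [271.8 206.6] rect ctr [612.2 136.5] size+px [31.4 61.3] ang 7.5 zmed 0.0273 cent [612.2 136.8]
wax px [454.7 224.4] rect ctr [ 554.  -362.9] size+px [52.2 33. ] ang 89.2 zmed 0.0327 cent [ 554.3 -362.3]
[  8 140 113] [ 16 204 146] [ 15 179 104]
(array([235., 302.]), array([223, 291,  25,  23, 359], dtype=int32)) (array([214.5, 297.5]), array([203, 286,  24,  24, 324], dtype=int32)) (array([0.5714, 0.2758, 0.0583]), [np.float64(0.0013), np.float64(0.0013)]) (array([0.6124, 0.2715, 0.059 ]), [np.float64(0.0009), np.float64(0.0009)])
```

Request:
servo_tool:
  rows:
    - [0, 0, 6.5, 0, 0, -45, 90]
    - [0, 0, 6.5, 0, 0, -45, 90]
    - [0, 0, 6.5, 0, 0, -45, 90]
    - [0, 0, 6.5, 0, 0, -45, 90]
    - [0, 0, 0, 6, -22, 0, 90]
    - [0, 0, 0, 12, -44, 0, 90]
    - [0, 0, 0, 12, -44, 0, 90]
    - [0, 0, 0, 12, -44, 0, 90]
  squeeze: 25

```text
t: 1.15
eef_pos: [0.2385, -0.4003, 0.3598]
ee_rot: [0.997, -0.073, 0.0, -0.0]
contact_force: [1.2, 0.5, -0.0]
finger_gap: 0.0607
gripper_force: 0.0
```

Request:
servo_tool:
  rows:
    - [0, 0, 0, 12, -44, 0, 90]
    - [0, 0, 0, 12, -44, 0, 90]
    - [0, 0, 0, 12, -44, 0, 90]
    - [0, 0, 0, 12, -44, 0, 90]
    - [0, 0, 0, 12, -44, 0, 90]
    - [0, 0, 0, 12, -44, 0, 90]
    - [0, 0, 0, 12, -44, 0, 90]
    - [0, 0, 0, 12, -44, 0, 90]

```text
t: 1.95
eef_pos: [0.3846, -0.0656, 0.3602]
ee_rot: [0.997, -0.073, 0.001, 0.0]
contact_force: [0.8, -0.8, 0.4]
finger_gap: 0.0607
gripper_force: 0.0
```

Request:
servo_tool:
  rows:
    - [0, 0, 0, 12, -44, 0, 90]
    - [0, 0, 0, 12, -44, 0, 90]
    - [0, 0, 0, 12, -44, 0, 90]
    - [0, 0, 0, 12, -44, 0, 90]
    - [0, 0, 0, 12, -44, 0, 90]
    - [0, 0, 0, 12, -44, 0, 90]
    - [0, 0, 0, 12, -44, 0, 90]
    - [0, 0, 0, 12, -44, 0, 90]

```text
t: 2.75
eef_pos: [0.5309, 0.2687, 0.3598]
ee_rot: [0.997, -0.073, 0.0, 0.0]
contact_force: [0.8, -0.5, -0.7]
finger_gap: 0.0608
gripper_force: 0.0
```

```bash
cat > d.py <<'E'
# usage: d.py x y z yaw(deg): shift in tool axes (after turning) and turn needed
import sys
from h import *
from scipy.spatial.transform import Rotation as R
x,y,z,yaw=map(float,sys.argv[1:5]);o=r.get_obs();A=R.from_quat(o['ee_rot']);T=R.from_euler('z',yaw,degrees=True)*R.from_quat([1,0,0,0])
print('t',round(o['t'],2),'pos',np.round(np.array(o['eef_pos'])*1000,1),'yaw',np.round(np.degrees(np.arctan2(*A.as_matrix()[1::-1,0])),1),'q6',round(o['q'][5],2),'F',np.round(o['contact_force'],1),'gap',round(o['finger_gap']*1000,1),'grip',round(o['gripper_force'],1))
print('turn',(A.inv()*T).as_rotvec(degrees=True).round(2),'shift(after turn)',T.inv().apply(np.array([x,y,z])-np.array(o['eef_pos'])*1000).round(1))
E
python3 d.py 540 281 51 -8.5
```

```text
t 2.75 pos [530.9 268.7 359.8] yaw -8.3 q6 2.07 F [ 0.8 -0.5 -0.7] gap 60.8 grip 0.0
turn [ 0.01 -0.02  0.16] shift(after turn) [  7.2 -13.5 308.8]
```

Request:
servo_tool:
  rows:
    - [0, 0, 0, 3.5, -6.5, 10, 90]
    - [0, 0, 0, 3.5, -6.5, 40, 90]
    - [0, 0, 0, 0, 0, 45, 90]
    - [0, 0, 0, 0, 0, 45, 90]
    - [0, 0, 0, 0, 0, 45, 90]
    - [0, 0, 0, 0, 0, 45, 90]
    - [0, 0, 0, 0, 0, 30, 90]
    - [0, 0, 0, 0, 0, 0, 90]

```text
t: 3.55
eef_pos: [0.5352, 0.2763, 0.0951]
ee_rot: [0.997, -0.073, -0.005, 0.002]
contact_force: [-0.4, 0.1, 0.6]
finger_gap: 0.0607
gripper_force: 0.0
```

```bash
python3 d.py 540 281 51 -8.5
python3 - <<'E'
from h import *
s=grab('side');t=grab('top')
c=np.zeros((560,800,3),np.uint8)
c[:]=np.hstack([cv2.resize(s['image'][230:370,150:290],(400,560)[::1][:1]*2),]*2)[:560][:0].sum() if 0 else 0
c[:400,:400]=cv2.resize(s['image'][230:350,180:300],(400,400),interpolation=2);c[:400,400:]=cv2.resize(t['image'][170:270,170:270],(400,400),interpolation=2)
cv2.imwrite('pics/a2.png',c[:400,:,::-1])
E
```

```text
t 3.55 pos [535.2 276.3  95.1] yaw -8.4 q6 2.08 F [-0.4  0.1  0.6] gap 60.7 grip 0.0
turn [0.33 0.53 0.11] shift(after turn) [ 4.1 -5.3 44.1]
```

View pics/a2.png

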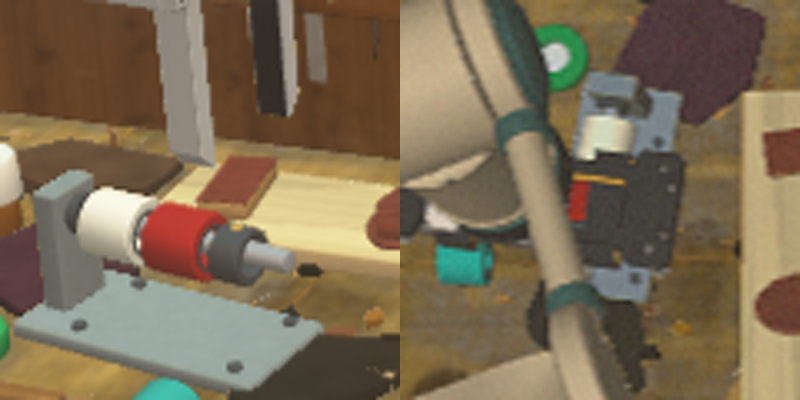

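Request:
servo_tool:
  rows:
    - [0, 0, 0, 2, -2.5, 0, 90]
    - [0, 0, 0, 2, -2.5, 0, 90]
    - [0, 0, 0, 0, 0, 10, 90]
    - [0, 0, 0, 0, 0, 10, 90]
    - [0, 0, 0, 0, 0, 10, 90]
    - [0, 0, 0, 0, 0, 9, 90]
    - [0, 0, 0, 0, 0, 5, 90]
    - [0, 0, 0, 0, 0, 0, 90]

```text
t: 4.45
eef_pos: [0.5432, 0.2827, 0.0545]
ee_rot: [0.997, -0.073, -0.001, 0.001]
contact_force: [0.2, -0.5, 0.2]
finger_gap: 0.061
gripper_force: 0.0
```

```bash
python3 d.py 540 281 51 -8.5
```

```text
t 4.45 pos [543.2 282.7  54.5] yaw -8.4 q6 2.08 F [ 0.2 -0.5  0.2] gap 61.0 grip 0.0
turn [0.07 0.12 0.14] shift(after turn) [-2.9  2.1  3.5]
```

Request:
servo_tool:
  rows:
    - [0, 0, 0, -3, 2, 3, 90]
    - [0, 0, 0, 0, 0, 0, 90]
    - [0, 0, 0, 0, 0, 0, 255]
    - [0, 0, 0, 0, 0, 0, 255]
    - [0, 0, 0, 0, 0, 0, 255]
    - [0, 0, 0, 0, 0, 0, 255]
    - [0, 0, 0, 0, 0, 0, 255]
    - [0, 0, 0, 0, 0, 0, 255]

```text
t: 5.25
eef_pos: [0.5408, 0.2815, 0.0528]
ee_rot: [0.997, -0.073, 0.0, 0.0]
contact_force: [-0.2, 0.8, 0.0]
finger_gap: 0.0166
gripper_force: 0.0
```

```bash
python3 d.py 540 281 51 -8.5
```

```text
t 5.25 pos [540.8 281.5  52.8] yaw -8.4 q6 2.08 F [-0.2  0.8  0. ] gap 16.6 grip 0.0
turn [ 0.   -0.    0.14] shift(after turn) [-0.7  0.6  1.8]
```

Run:
```python
from h import *
s=grab('side')
cv2.imwrite('pics/a3.png',cv2.resize(s['image'][220:350,160:300],(700,600),interpolation=2)[:,:,::-1])
```

```text
(no output)
```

View pics/a3.png

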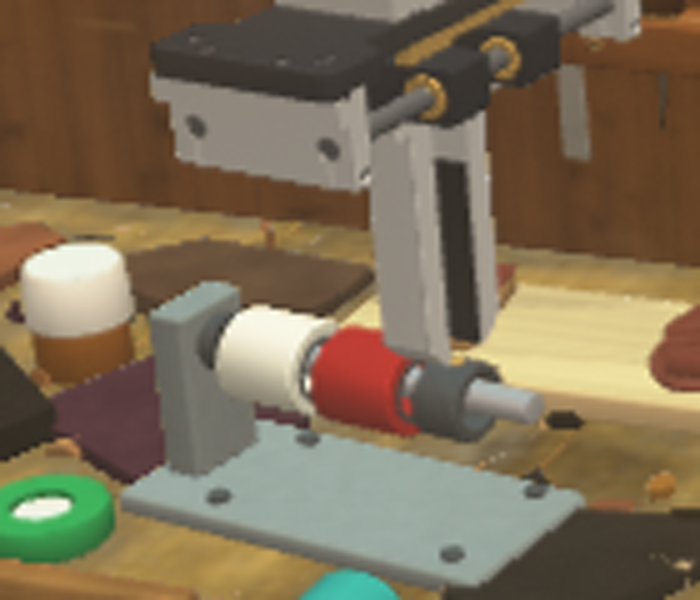

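Run:
```python
from h import *
s=grab('side')
for u,v in [(400,340),(400,300),(440,350),(440,300),(485,320),(460,330),(385,350),(345,380),(450,410),(440,390)]:
    U,V=160+u*140/700,220+v*130/600
    print((u,v),pt(s,U,V).round(3))
```

```text
(400, 340) [0.546 0.299 0.088]
(400, 300) [0.545 0.299 0.104]
(440, 350) [0.533 0.298 0.086]
(440, 300) [0.532 0.296 0.104]
(485, 320) [0.53  0.271 0.085]
(460, 330) [0.536 0.276 0.083]
(385, 350) [0.559 0.286 0.076]
(345, 380) [0.571 0.293 0.066]
(450, 410) [0.531 0.297 0.062]
(440, 390) [0.536 0.293 0.067]
```

Run:
```python
from h import *
s=grab('side')
for u in (430,480):
  U=160+u*140/700
  for V in range(284,304,1): print((int(U),V),pt(s,U,V).round(3),s['image'][V,int(U)])
o=r.get_obs();print(o['eef_pos'],o['q'],o['finger_gap'])
```

```text
(246, 284) [0.533 0.3   0.108] [161 153 141]
(246, 285) [0.534 0.3   0.106] [158 150 139]
(246, 286) [0.534 0.299 0.104] [149 142 131]
(246, 287) [0.533 0.301 0.103] [141 133 123]
(246, 288) [0.535 0.298 0.1  ] [140 134 123]
(246, 289) [0.535 0.299 0.098] [139 132 121]
(246, 290) [0.536 0.296 0.095] [145 138 127]
(246, 291) [0.534 0.301 0.096] [146 138 127]
(246, 292) [0.535 0.3   0.093] [147 139 128]
(246, 293) [0.535 0.3   0.092] [146 138 128]
(246, 294) [0.535 0.299 0.089] [146 139 128]
(246, 295) [0.537 0.297 0.086] [126 118 109]
(246, 296) [0.539 0.292 0.082] [115 108  99]
(246, 297) [0.551 0.27  0.068] [97 93 87]
(246, 298) [0.545 0.282 0.072] [94 98 96]
(246, 299) [0.543 0.286 0.073] [95 99 96]
(246, 300) [0.542 0.289 0.073] [94 97 92]
(246, 301) [0.542 0.289 0.07 ] [94 96 90]
(246, 302) [0.54  0.292 0.071] [93 93 87]
(246, 303) [0.539 0.294 0.07 ] [93 92 85]
(256, 284) [0.529 0.273 0.096] [165 157 145]
(256, 285) [0.53  0.271 0.093] [166 156 145]
(256, 286) [0.53  0.272 0.092] [165 157 144]
(256, 287) [0.53  0.273 0.09 ] [166 157 145]
(256, 288) [0.531 0.272 0.088] [166 158 145]
(256, 289) [0.53  0.273 0.087] [166 158 145]
(256, 290) [0.529 0.275 0.086] [165 157 145]
(256, 291) [0.53  0.274 0.083] [165 158 144]
(256, 292) [0.531 0.272 0.081] [179 168 146]
(256, 293) [0.53  0.274 0.08 ] [196 182 148]
(256, 294) [0.591 0.156 0.014] [208 191 145]
(256, 295) [0.588 0.161 0.014] [222 203 145]
(256, 296) [0.587 0.165 0.014] [230 215 153]
(256, 297) [0.585 0.167 0.013] [233 219 155]
(256, 298) [0.529 0.277 0.072] [133 124 102]
(256, 299) [0.527 0.282 0.073] [84 80 73]
(256, 300) [0.529 0.278 0.069] [78 74 67]
(256, 301) [0.529 0.278 0.067] [65 61 53]
(256, 302) [0.527 0.282 0.067] [140 140 133]
(256, 303) [0.526 0.285 0.067] [172 180 175]
[0.54077059 0.28147042 0.05278138] [ 3.65885045e-01  4.19723198e-01  1.61695836e+00 -9.55369443e-05
  1.10495216e+00  2.08271174e+00] 0.004191940593871491
```

Request:
servo_tool:
  rows:
    - [0, 0, 0, 0, 0, 0, 90]
    - [0, 0, 0, 0, 0, 0, 90]
    - [0, 0, 0, 0, 0, 0, 90]
    - [0, 0, 0, 0, 0, 0, 90]
    - [0, 0, 0, 0, 0, 0, 90]
    - [0, 0, 0, 0, 0, 0, 90]
    - [0, 0, 0, 0, 0, 5, 90]
    - [0, 0, 0, 0, 0, 5, 90]

```text
t: 6.2
eef_pos: [0.5408, 0.2815, 0.0425]
ee_rot: [0.997, -0.073, 0.0, 0.0]
contact_force: [-0.2, 0.4, -0.1]
finger_gap: 0.0605
gripper_force: 0.0
```

Request:
servo_tool:
  rows:
    - [0, 0, 0, 0, 0, 5, 90]
    - [0, 0, 0, 0, 0, 5, 90]
    - [0, 0, 0, 0, 0, 4, 90]
    - [0, 0, 0, 0, 0, 4, 90]
    - [0, 0, 0, 0, 0, 0, 90]
    - [0, 0, 0, 0, 0, 0, 90]
    - [0, 0, 0, 0, 0, 0, 90]
    - [0, 0, 0, 0, 0, 0, 90]

```text
t: 7.0
eef_pos: [0.541, 0.2816, 0.0251]
ee_rot: [0.997, -0.073, 0.0, -0.0]
contact_force: [0.1, 0.1, -0.3]
finger_gap: 0.0606
gripper_force: 0.0
```

```bash
python3 d.py 540 281 25 -8.5
python3 - <<'E'
from h import *
s=grab('side')
cv2.imwrite('pics/a4.png',cv2.resize(s['image'][240:340,180:290],(660,600),interpolation=2)[:,:,::-1])
E
```

```text
t 7.0 pos [541.  281.6  25.1] yaw -8.4 q6 2.08 F [ 0.1  0.1 -0.3] gap 60.6 grip 0.0
turn [-0.01 -0.03  0.14] shift(after turn) [-0.9  0.7  0.1]
```

View pics/a4.png

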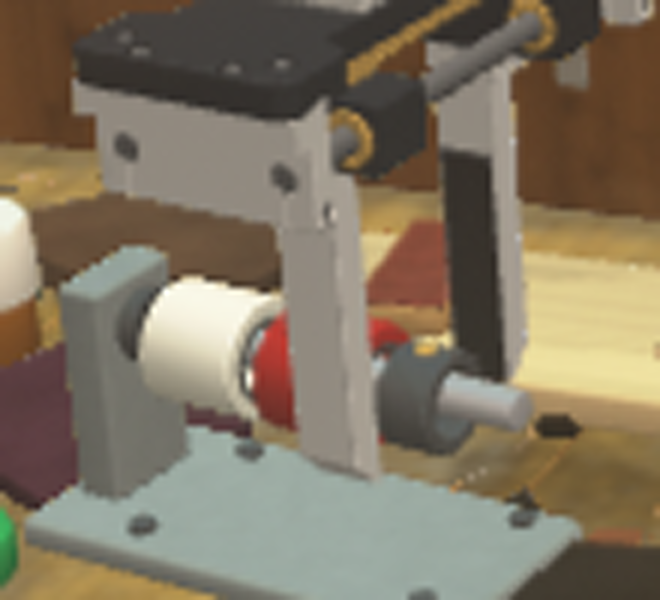

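Request:
servo_tool:
  rows:
    - [0, 0, 0, -1, 0.5, 0, 90]
    - [0, 0, 0, 0, 0, 0, 255]
    - [0, 0, 0, 0, 0, 0, 255]
    - [0, 0, 0, 0, 0, 0, 255]
    - [0, 0, 0, 0, 0, 0, 255]
    - [0, 0, 0, 0, 0, 0, 255]
    - [0, 0, 0, 0, 0, 0, 255]
    - [0, 0, 0, 0, 0, 0, 255]

```text
t: 7.85
eef_pos: [0.5397, 0.2811, 0.0248]
ee_rot: [0.997, -0.073, 0.0, 0.0]
contact_force: [-1.2, 0.2, 0.8]
finger_gap: 0.0266
gripper_force: 25.0
```

Run:
```python
from h import *
s=grab('side');P=cloud(s)
im=cv2.resize(s['image'][250:330,190:290],(750,600),interpolation=2);cv2.imwrite('pics/a5.png',im[:,:,::-1])
for u in (236,238,240,242,244,246):
  print(u,[(v,P[v,u].round(3).tolist()) for v in range(300,326,3)])
```

```text
236 [(300, [0.551, 0.306, 0.08]), (303, [0.552, 0.305, 0.073]), (306, [0.553, 0.304, 0.067]), (309, [0.558, 0.295, 0.056]), (312, [0.56, 0.293, 0.05]), (315, [0.602, 0.219, -0.001]), (318, [0.587, 0.248, 0.011]), (321, [0.583, 0.255, 0.009]), (324, [0.577, 0.266, 0.01])]
238 [(300, [0.546, 0.308, 0.081]), (303, [0.548, 0.306, 0.074]), (306, [0.549, 0.304, 0.068]), (309, [0.549, 0.305, 0.063]), (312, [0.556, 0.293, 0.05]), (315, [0.598, 0.219, 0.0]), (318, [0.582, 0.248, 0.012]), (321, [0.58, 0.254, 0.009]), (324, [0.575, 0.264, 0.009])]
240 [(300, [0.543, 0.307, 0.081]), (303, [0.542, 0.309, 0.077]), (306, [0.545, 0.306, 0.069]), (309, [0.545, 0.305, 0.063]), (312, [0.547, 0.302, 0.056]), (315, [0.595, 0.218, -0.0]), (318, [0.58, 0.245, 0.01]), (321, [0.577, 0.252, 0.008]), (324, [0.571, 0.263, 0.009])]
242 [(300, [0.54, 0.305, 0.081]), (303, [0.541, 0.305, 0.075]), (306, [0.542, 0.305, 0.069]), (309, [0.541, 0.306, 0.064]), (312, [0.543, 0.304, 0.058]), (315, [0.591, 0.217, -0.0]), (318, [0.577, 0.243, 0.01]), (321, [0.573, 0.252, 0.009]), (324, [0.568, 0.261, 0.009])]
244 [(300, [0.535, 0.308, 0.083]), (303, [0.536, 0.308, 0.077]), (306, [0.536, 0.308, 0.072]), (309, [0.537, 0.307, 0.066]), (312, [0.538, 0.307, 0.06]), (315, [0.588, 0.215, -0.001]), (318, [0.583, 0.225, -0.001]), (321, [0.569, 0.251, 0.009]), (324, [0.564, 0.262, 0.01])]
246 [(300, [0.534, 0.303, 0.081]), (303, [0.534, 0.304, 0.076]), (306, [0.533, 0.306, 0.071]), (309, [0.534, 0.306, 0.065]), (312, [0.534, 0.307, 0.061]), (315, [0.584, 0.215, -0.0]), (318, [0.58, 0.224, -0.001]), (321, [0.566, 0.25, 0.009]), (324, [0.561, 0.261, 0.01])]
```

View pics/a5.png

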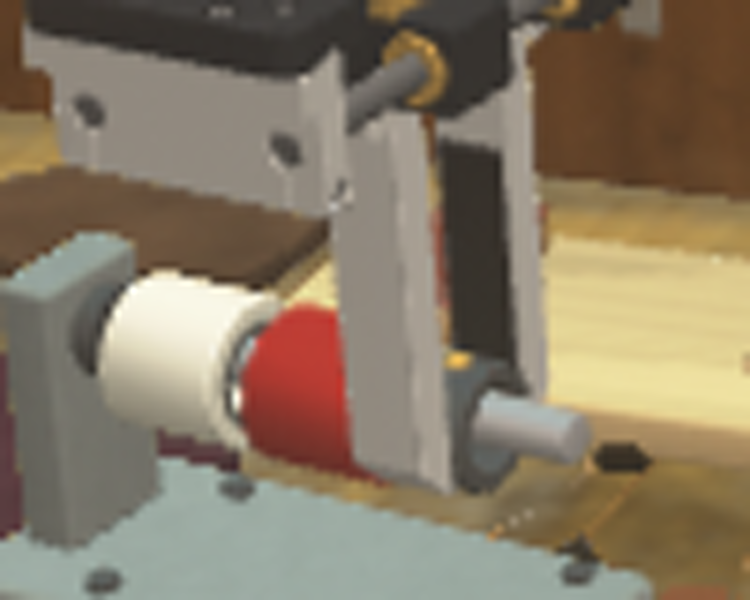

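Request:
servo_tool:
  rows:
    - [0, 0, 0, 0, 0, 0, 130]
    - [0, 0, 0, 0, 0, 0, 130]
    - [0, 0, 0, 0, 0, 5, 130]
    - [0, 0, 0, 0, 0, 0, 255]
    - [0, 0, 0, 0, 0, 0, 255]
    - [0, 0, 0, 0, 0, 0, 255]
    - [0, 0, 0, 0, 0, 0, 255]
    - [0, 0, 0, 0, 0, 0, 255]

```text
t: 8.7
eef_pos: [0.5397, 0.2811, 0.0198]
ee_rot: [0.997, -0.073, -0.0, 0.0]
contact_force: [0.5, -0.6, 0.2]
finger_gap: 0.0265
gripper_force: 25.0
```

```bash
python3 d.py 540 281 25 -8.5
```

```text
t 8.7 pos [539.7 281.1  19.8] yaw -8.4 q6 2.08 F [ 0.5 -0.6  0.2] gap 26.5 grip 25.0
turn [0.01 0.   0.14] shift(after turn) [ 0.3  0.1 -5.2]
```

Request:
servo_tool:
  rows:
    - [0, 0, 0, 0, 0, -2, 255]
    - [0, 0, 0, -2, 0, 0, 255]
    - [0, 0, 0, -8, 0, 0, 255]
    - [0, 0, 0, -10, 0, 0, 255]
    - [0, 0, 0, -10, 0, 0, 255]
    - [0, 0, 0, -10, 0, 0, 255]
    - [0, 0, 0, -5, 0, 0, 255]
    - [0, 0, 0, 0, 0, 0, 255]

```text
t: 9.5
eef_pos: [0.4941, 0.2878, 0.022]
ee_rot: [0.997, -0.073, -0.0, 0.0]
contact_force: [-0.9, 0.3, -0.7]
finger_gap: 0.0264
gripper_force: 25.0
```

Request:
servo_tool:
  rows:
    - [0, 0, 0, -8, 0, 0, 255]
    - [0, 0, 0, -10, 0, 0, 255]
    - [0, 0, 0, -10, 0, 0, 255]
    - [0, 0, 0, -10, 0, 0, 255]
    - [0, 0, 0, -5, 0, 0, 255]
    - [0, 0, 0, 0, 0, 0, 255]
    - [0, 0, 0, 0, 0, -10, 255]
    - [0, 0, 0, 0, 0, -30, 255]

```text
t: 10.3
eef_pos: [0.451, 0.2929, 0.0604]
ee_rot: [0.997, -0.073, -0.002, 0.001]
contact_force: [0.8, -0.6, -0.2]
finger_gap: 0.0263
gripper_force: 25.0
```

```bash
python3 d.py 539 -119 360 0;python3 - <<'E'
from h import *
s=grab('side')
cv2.imwrite('pics/a6.png',cv2.resize(s['image'][200:350,180:380],(800,600),interpolation=2)[:,:,::-1])
E
```

```text
t 10.3 pos [451.  292.9  60.4] yaw -8.4 q6 2.16 F [ 0.8 -0.6 -0.2] gap 26.3 grip 25.0
turn [ 0.17  0.27 -8.37] shift(after turn) [  88.   411.9 -299.6]
```

View pics/a6.png

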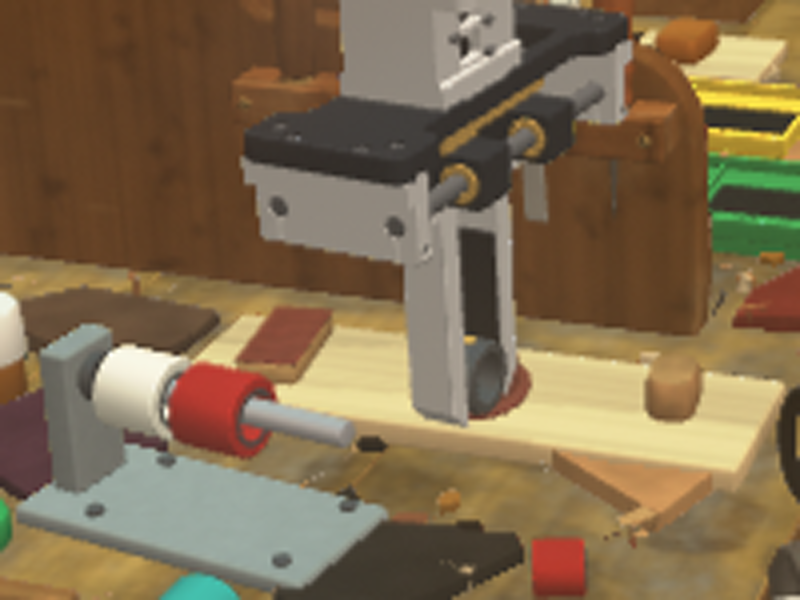

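Request:
servo_tool:
  rows:
    - [0, 0, 0, 0, 0, -40, 255]
    - [0, 0, 0, 0, 0, -45, 255]
    - [0, 0, 0, 0, 0, -45, 255]
    - [0, 0, 0, 0, 0, -45, 255]
    - [0, 0, 0, 0, 0, -45, 255]
    - [0, 0, -4.2, 0, 0, -45, 255]
    - [0, 0, -4.2, 0, 0, -25, 255]
    - [0, 0, 0, 5, 20, 0, 255]

```text
t: 11.15
eef_pos: [0.4597, 0.2761, 0.3571]
ee_rot: [1.0, 0.002, 0.005, -0.003]
contact_force: [-0.3, 0.0, -0.2]
finger_gap: 0.0265
gripper_force: 25.0
```

Request:
servo_tool:
  rows:
    - [0, 0, 0, 9, 40, 0, 255]
    - [0, 0, 0, 9, 40, 0, 255]
    - [0, 0, 0, 9, 40, 0, 255]
    - [0, 0, 0, 9, 40, 0, 255]
    - [0, 0, 0, 9, 40, 0, 255]
    - [0, 0, 0, 9, 40, 0, 255]
    - [0, 0, 0, 9, 40, 0, 255]
    - [0, 0, 0, 9, 40, 0, 255]

```text
t: 11.95
eef_pos: [0.5304, -0.048, 0.3526]
ee_rot: [1.0, 0.0, 0.001, 0.0]
contact_force: [0.4, 1.0, -0.5]
finger_gap: 0.0266
gripper_force: 25.0
```

Request:
servo_tool:
  rows:
    - [0, 0, 0, 9, 40, 0, 255]
    - [0, 0, 0, 3, 30, 20, 255]
    - [0, 0, 0, 0, 0, 45, 255]
    - [0, 0, 0, 0, 0, 45, 255]
    - [0, 0, 0, 0, 0, 45, 255]
    - [0, 0, 0, 0, 0, 45, 255]
    - [0, 0, 0, 0, 0, 30, 255]
    - [0, 0, 0, 0, 0, 0, 255]

```text
t: 12.75
eef_pos: [0.5387, -0.1153, 0.118]
ee_rot: [1.0, 0.0, -0.004, -0.001]
contact_force: [-0.9, 0.6, -0.7]
finger_gap: 0.0265
gripper_force: 25.0
```

```bash
python3 d.py 539.5 -119 -7 -0.5;python3 - <<'E'
from h import *
s=grab('side');P=cloud(s)
cv2.imwrite('pics/a7.png',cv2.resize(s['image'][170:290,320:480],(800,600),interpolation=2)[:,:,::-1])
E
```

```text
t 12.75 pos [ 538.7 -115.3  118. ] yaw 0.0 q6 1.23 F [-0.9  0.6 -0.7] gap 26.5 grip 25.0
turn [-0.15  0.48  0.51] shift(after turn) [  0.9   3.7 125. ]
```

View pics/a7.png

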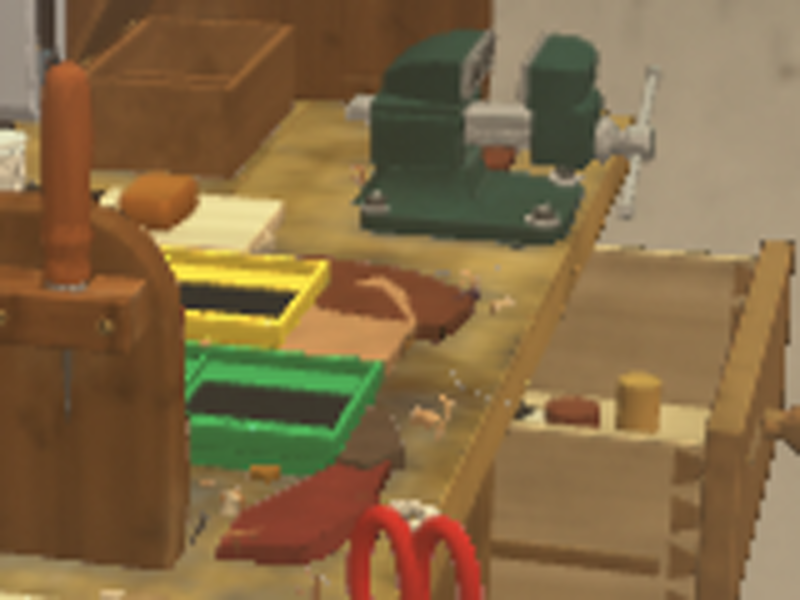

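Request:
servo_tool:
  rows:
    - [0, 0, 0.5, 0, 0, 0, 255]
    - [0, 0, 0, 0, 0, 20, 255]
    - [0, 0, 0, 0, 0, 20, 255]
    - [0, 0, 0, 0, 0, 20, 255]
    - [0, 0, 0, 0, 0, 20, 255]
    - [0, 0, 0, 0, 0, 12, 255]
    - [0, 0, 0, 0, 0, 0, 255]
    - [0, 0, 0, 0, 0, 0, 255]

```text
t: 13.6
eef_pos: [0.5432, -0.1165, 0.0312]
ee_rot: [1.0, -0.004, 0.001, 0.0]
contact_force: [0.0, -0.3, 0.4]
finger_gap: 0.0267
gripper_force: 25.0
```

```bash
python3 d.py 539.5 -119 -8.7 -0.5
```

```text
t 13.6 pos [ 543.2 -116.5   31.2] yaw -0.5 q6 1.24 F [ 0.  -0.3  0.4] gap 26.7 grip 25.0
turn [ 0.05 -0.14  0.03] shift(after turn) [-3.7  2.5 39.9]
```

Request:
servo_tool:
  rows:
    - [0, 0, 0, -3.7, 2.5, 0, 255]
    - [0, 0, 0, 0, 0, 10, 255]
    - [0, 0, 0, 0, 0, 10, 255]
    - [0, 0, 0, 0, 0, 8, 255]
    - [0, 0, 0, 0, 0, 5, 255]
    - [0, 0, 0, 0, 0, 3, 255]
    - [0, 0, 0, 0, 0, 0, 255]
    - [0, 0, 0, 0, 0, 0, 255]

```text
t: 14.4
eef_pos: [0.5375, -0.1183, -0.0036]
ee_rot: [1.0, -0.004, -0.0, 0.0]
contact_force: [-6.3, 2.7, 21.6]
finger_gap: 0.0267
gripper_force: 36.3
```

Request:
servo_tool:
  rows:
    - [0, 0, 0, 0, 0, 0.5, 255]
    - [0, 0, 0, 0, 0, 0.5, 255]
    - [0, 0, 0, 0, 0, 0.5, 255]
    - [0, 0, 0, 0, 0, 0.5, 255]
    - [0, 0, 0, 0, 0, 0, 255]
    - [0, 0, 0, 0, 0, 0, 255]
    - [0, 0, 0, 0, 0, 0, 255]
    - [0, 0, 0, 0, 0, 0, 255]

```text
t: 15.2
eef_pos: [0.5375, -0.1183, -0.0037]
ee_rot: [1.0, -0.004, 0.0, 0.0]
contact_force: [-8.8, 2.9, 32.8]
finger_gap: 0.0267
gripper_force: 42.4
```

```bash
python3 d.py 539.5 -119 -8.7 -0.5
```

```text
t 15.2 pos [ 537.5 -118.3   -3.7] yaw -0.4 q6 1.24 F [-8.8  2.9 32.8] gap 26.7 grip 42.4
turn [ 0.03 -0.    0.06] shift(after turn) [2.  0.7 5. ]
```

Request:
servo_tool:
  rows:
    - [0, 0, 0, 0, 0, -1.5, 255]
    - [0, 0, 0, 0, 0, -1.5, 255]
    - [0, 0, 0, 0, 0, 0, 255]
    - [0, 0, 0, 0, 0, 0, 255]
    - [0, 0, 0, 0, 0, 0, 255]
    - [0, 0, 0, 0, 0, 0, 255]
    - [0, 0, 0, 0, 0, 0, 255]
    - [0, 0, 0, 0, 0, 0, 255]

```text
t: 16.0
eef_pos: [0.5374, -0.1183, -0.0035]
ee_rot: [1.0, -0.004, -0.001, -0.0]
contact_force: [-5.7, 0.7, 14.6]
finger_gap: 0.026
gripper_force: 33.1
```

```bash
python3 d.py 539.5 -119 -8.7 -0.5;python3 - <<'E'
from h import *
s=grab('top');P=cloud(s);np.savez('t1.npz',P=P)
cv2.imwrite('pics/a8.png',cv2.resize(s['image'][180:300,330:450],(600,600),interpolation=2)[:,:,::-1])
E
```

```text
t 16.0 pos [ 537.4 -118.3   -3.5] yaw -0.5 q6 1.24 F [-5.7  0.7 14.6] gap 26.0 grip 33.1
turn [-0.    0.06  0.05] shift(after turn) [2.1 0.7 5.2]
```

View pics/a8.png

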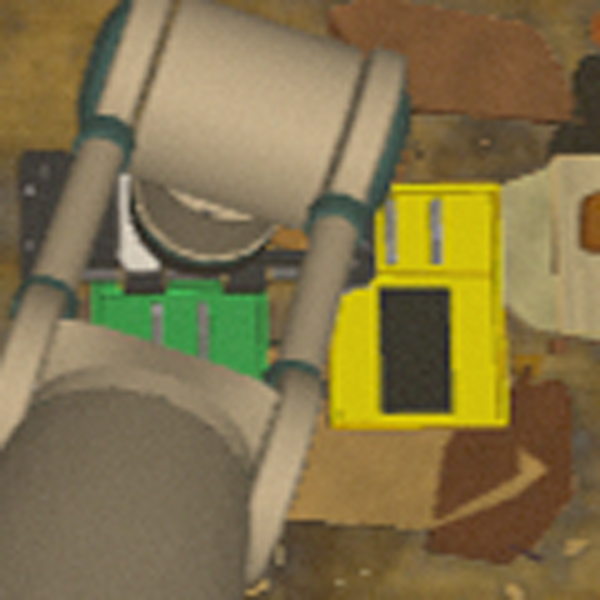

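Run:
```python
from h import *
P=np.load('t1.npz')['P']
for u in (337,341,345,348): print(u,[P[v,u].round(3).tolist() for v in range(208,240,2)])
s=grab('top');print(ray(s,361,246,.022),ray(s,370.6,246,.022), ray(s,330+390/5,180+230/5,.022),ray(s,330+436/5,180+230/5,.022))
```

```text
337 [[0.61, -0.043, 0.003], [0.573, -0.04, 0.165], [0.568, -0.04, 0.164], [0.563, -0.04, 0.161], [0.558, -0.04, 0.16], [0.553, -0.04, 0.161], [0.548, -0.04, 0.161], [0.542, -0.039, 0.168], [0.538, -0.04, 0.16], [0.533, -0.039, 0.161], [0.529, -0.039, 0.154], [0.471, -0.033, 0.488], [0.466, -0.033, 0.495], [0.461, -0.032, 0.501], [0.457, -0.032, 0.506], [0.447, -0.031, 0.546]]
341 [[0.611, -0.055, -0.002], [0.573, -0.05, 0.16], [0.567, -0.05, 0.166], [0.563, -0.05, 0.16], [0.558, -0.05, 0.159], [0.552, -0.05, 0.164], [0.494, -0.041, 0.466], [0.488, -0.041, 0.475], [0.483, -0.041, 0.481], [0.479, -0.041, 0.487], [0.474, -0.04, 0.49], [0.47, -0.04, 0.493], [0.466, -0.04, 0.497], [0.461, -0.04, 0.503], [0.456, -0.04, 0.509], [0.448, -0.039, 0.54]]
345 [[0.521, -0.05, 0.448], [0.516, -0.05, 0.452], [0.511, -0.05, 0.459], [0.506, -0.049, 0.463], [0.501, -0.049, 0.47], [0.497, -0.049, 0.469], [0.492, -0.049, 0.477], [0.487, -0.048, 0.48], [0.483, -0.048, 0.484], [0.479, -0.048, 0.484], [0.475, -0.048, 0.487], [0.47, -0.048, 0.489], [0.466, -0.048, 0.49], [0.462, -0.048, 0.493], [0.459, -0.048, 0.491], [0.526, -0.064, -0.002]]
348 [[0.519, -0.056, 0.458], [0.514, -0.055, 0.46], [0.51, -0.055, 0.46], [0.505, -0.055, 0.466], [0.501, -0.055, 0.466], [0.496, -0.055, 0.473], [0.492, -0.055, 0.474], [0.488, -0.054, 0.473], [0.484, -0.054, 0.477], [0.48, -0.054, 0.475], [0.527, -0.066, 0.166], [0.522, -0.066, 0.165], [0.517, -0.066, 0.162], [0.515, -0.067, 0.141], [0.529, -0.072, 0.017], [0.521, -0.071, 0.029]]
[ 0.49973117 -0.10672924  0.022     ] [ 0.49937683 -0.13289692  0.022     ] [ 0.55323523 -0.23665542  0.022     ] [ 0.55288373 -0.26181461  0.022     ]
```

Request:
servo_tool:
  rows:
    - [0, 0, 0, 0, 0, -1, 255]
    - [0, 0, 0, 0, 0, 0, 255]
    - [0, 0, 0, 0, 0, 0, 150]
    - [0, 0, 0, 0, 0, 0, 110]
    - [0, 0, 0, 0, 0, 0, 90]
    - [0, 0, 0, 0, 0, 0, 90]
    - [0, 0, 0, 0, 0, -10, 90]
    - [0, 0, 0, 0, 0, -30, 90]

```text
t: 16.9
eef_pos: [0.5358, -0.1178, 0.0341]
ee_rot: [1.0, -0.004, -0.003, -0.001]
contact_force: [0.4, 0.6, -0.1]
finger_gap: 0.0607
gripper_force: 0.0
```

Request:
servo_tool:
  rows:
    - [0, 0, 0, 0, 0, -45, 90]
    - [0, 0, 0, 0, 0, -45, 90]
    - [0, 0, 0, 0, 0, -45, 90]
    - [0, 0, 0, 0, 0, -45, 90]
    - [0, 0, 0, 0, 0, -45, 90]
    - [0, 0, 0, 0, 0, -45, 90]
    - [0, 0, 0, -8, -40, -45, 90]
    - [0, 0, 0, -8, -40, 0, 90]

```text
t: 17.7
eef_pos: [0.5267, -0.0464, 0.3491]
ee_rot: [1.0, -0.006, 0.006, 0.001]
contact_force: [1.2, 0.4, -0.5]
finger_gap: 0.0606
gripper_force: 0.0
```

Request:
servo_tool:
  rows:
    - [0, 0, 0, 0, -45, 0, 90]
    - [0, 0, 0, 0, -45, 0, 90]
    - [0, 0, 0, 0, -45, 0, 90]
    - [0, 0, 0, 0, -45, 0, 90]
    - [0, 0, 0, 0, -45, 0, 90]
    - [0, 0, 0, 0, -45, 0, 90]
    - [0, 0, 4, 0, -20, 0, 90]
    - [0, 0, 4, 0, -20, 0, 90]

```text
t: 18.5
eef_pos: [0.5275, 0.2662, 0.3434]
ee_rot: [0.997, -0.074, 0.0, 0.0]
contact_force: [0.6, -1.0, 0.4]
finger_gap: 0.0607
gripper_force: 0.0
```

```bash
python3 d.py 572 276 22.5 -8.3;python3 - <<'E'
from h import *
f=grab('top');P=cloud(f)
cv2.imwrite('pics/a9.png',np.hstack([cv2.resize(f['image'][210:290,335:445],(550,400),interpolation=2),cv2.resize(f['image'][190:240,190:240],(250,400),interpolation=2)])[:,:,::-1])
h=cv2.cvtColor(f['image'],cv2.COLOR_RGB2HSV).astype(int)
m=(((h[...,0]<6)|(h[...,0]>172))&(h[...,1]>150)&(h[...,2]>90)).astype(np.uint8);m[:200]=0;m[235:]=0;m[:,:205]=0;m[:,240:]=0
if m.any(): v,u=np.nonzero(m);print(u.mean(),v.mean(),len(u),ray(f,u.mean(),v.mean(),.0595))
c=P[225:236,352:382];q=c[(c[...,2]>.026)&(c[...,2]<.06)];print('collar',q.mean(0),q.max(0),len(q))
E
```

```text
t 18.5 pos [527.5 266.2 343.4] yaw -8.5 q6 2.07 F [ 0.6 -1.   0.4] gap 60.7 grip 0.0
turn [ 0.   -0.02 -0.23] shift(after turn) [ 42.6 -16.2 320.9]
222.41935483870967 220.74193548387098 31 [0.56833051 0.26600216 0.0595    ]
collar [ 0.53823365 -0.11955821  0.04041095] [ 0.55712558 -0.10356898  0.05601961] 87
```

View pics/a9.png

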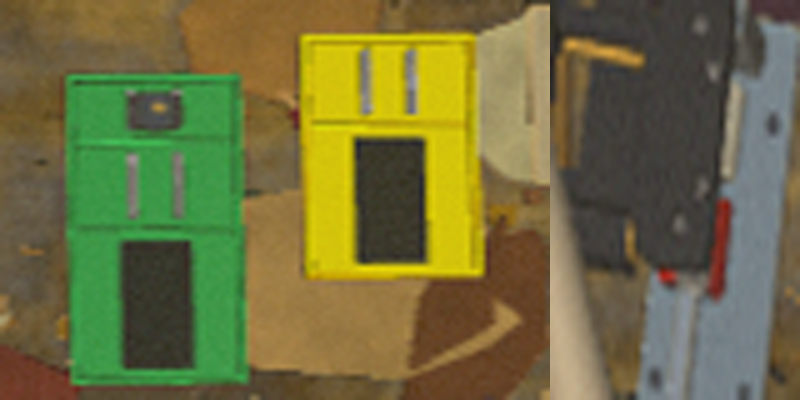

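Request:
servo_tool:
  rows:
    - [0, 0, 0, 20, -8, 0, 90]
    - [0, 0, 0, 20, -8, 20, 90]
    - [0, 0, 0, 0, 0, 45, 90]
    - [0, 0, 0, 0, 0, 45, 90]
    - [0, 0, 0, 0, 0, 45, 90]
    - [0, 0, 0, 0, 0, 45, 90]
    - [0, 0, 0, 0, 0, 30, 90]
    - [0, 0, 0, 0, 0, 0, 90]

```text
t: 19.35
eef_pos: [0.5664, 0.2723, 0.1084]
ee_rot: [0.997, -0.074, -0.005, 0.002]
contact_force: [-0.3, 0.1, 0.2]
finger_gap: 0.061
gripper_force: 0.0
```

```bash
cat > sb.py <<'E'
from h import *
s=grab('side');hs=cv2.cvtColor(s['image'],cv2.COLOR_RGB2HSV).astype(int)
R=s['R'];o=-R.T@s['t'];n=np.array([np.sin(np.radians(8.5)),np.cos(np.radians(8.5)),0])  # normal of bar's vertical plane
p0=np.array([.5718,.276,.0595])
for nm,m in(('red',((hs[...,0]<6)|(hs[...,0]>172))&(hs[...,1]>150)&(hs[...,2]>90)),('white',(hs[...,1]<60)&(hs[...,2]>150))):
    w=np.zeros((480,640),np.uint8);w[280:326,195:258]=m[280:326,195:258];k,l,st,c=cv2.connectedComponentsWithStats(w);i=1+np.argmax(st[1:,4]);u,v=st[i,:2]+(st[i,2:4]-1)/2
    d=R.T@np.array([(u-s['cx'])/s['fx'],(v-s['cy'])/s['fy'],1.]);print(nm,st[i],(o+d*((p0-o)@n)/(d@n)).round(4))
E
python3 sb.py; python3 d.py 572 276 22.5 -8.4
```

```text
red [223 291  26  23 369] [0.5686 0.2765 0.0589]
white [195 311  63  15 511] [0.5919 0.273  0.0231]
t 19.4 pos [568.8 273.2 111.5] yaw -8.4 q6 2.06 F [ 0.7 -0.4  0.8] gap 61.0 grip 0.0
turn [ 0.14  0.21 -0.05] shift(after turn) [ 2.8 -3.2 89. ]
```

Request:
servo_tool:
  rows:
    - [0, 0, 0, 0, 0, 0, 90]
    - [0, 0, 0, 0, 0, 5, 90]
    - [0, 0, 0, 0, 0, 5, 90]
    - [0, 0, 0, 0, 0, 0, 90]
    - [0, 0, 0, 0, 0, 0, 90]
    - [0, 0, 0, 0, 0, 0, 90]
    - [0, 0, 0, 0, 0, 0, 90]
    - [0, 0, 0, 0, 0, 0, 90]

```text
t: 20.2
eef_pos: [0.5701, 0.2745, 0.103]
ee_rot: [0.997, -0.074, 0.0, 0.0]
contact_force: [0.6, 0.1, -0.1]
finger_gap: 0.0609
gripper_force: 0.0
```

```bash
python3 d.py 571.5 276 22.5 -8.4
```

```text
t 20.2 pos [570.1 274.5 103. ] yaw -8.5 q6 2.06 F [ 0.6  0.1 -0.1] gap 60.9 grip 0.0
turn [-0.   -0.01 -0.06] shift(after turn) [ 1.2 -1.7 80.5]
```

Request:
servo_tool:
  rows:
    - [0, 0, 0, 1, -1.7, 15, 90]
    - [0, 0, 0, 0, 0, 20, 90]
    - [0, 0, 0, 0, 0, 20, 90]
    - [0, 0, 0, 0, 0, 15, 90]
    - [0, 0, 0, 0, 0, 10, 90]
    - [0, 0, 0, 0, 0, 0, 90]
    - [0, 0, 0, 0, 0, 0, 160]
    - [0, 0, 0, 0, 0, 0, 255]

```text
t: 21.0
eef_pos: [0.5721, 0.2763, 0.0239]
ee_rot: [0.997, -0.074, 0.001, -0.0]
contact_force: [0.1, 0.2, -0.2]
finger_gap: 0.048
gripper_force: 0.0
```

Request:
servo_tool:
  rows:
    - [0, 0, 0, 0, 0, 0, 255]
    - [0, 0, 0, 0, 0, 0, 255]
    - [0, 0, 0, 0, 0, 0, 255]
    - [0, 0, 0, 0, 0, 0, 255]
    - [0, 0, 0, 0, 0, -2, 255]
    - [0, 0, 0, 0, 0, 0, 255]
    - [0, 0, 0, -3, 0, 0, 255]
    - [0, 0, 0, -3, 0, 0, 255]

```text
t: 21.8
eef_pos: [0.5648, 0.2768, 0.0245]
ee_rot: [0.997, -0.074, -0.0, 0.0]
contact_force: [0.1, 0.1, -0.9]
finger_gap: 0.0326
gripper_force: 25.0
```

```bash
python3 d.py 571.5 276 22.5 -8.4
```

```text
t 21.8 pos [564.8 276.8  24.5] yaw -8.5 q6 2.06 F [ 0.1  0.1 -0.9] gap 32.6 grip 25.0
turn [ 0.03  0.04 -0.07] shift(after turn) [ 6.8 -0.2  2. ]
```

Request:
servo_tool:
  rows:
    - [0, 0, 0, -8, 0, 0, 255]
    - [0, 0, 0, -12, 0, 0, 255]
    - [0, 0, 0, -12, 0, 0, 255]
    - [0, 0, 0, -12, 0, 0, 255]
    - [0, 0, 0, -12, 0, 0, 255]
    - [0, 0, 0, -12, 0, 0, 255]
    - [0, 0, 0, -12, 0, 0, 255]
    - [0, 0, 0, -6, 0, 0, 255]

```text
t: 22.6
eef_pos: [0.4786, 0.2896, 0.0249]
ee_rot: [0.997, -0.073, -0.0, 0.0]
contact_force: [-0.1, -0.7, -0.6]
finger_gap: 0.0322
gripper_force: 25.0
```

Request:
servo_tool:
  rows:
    - [0, 0, 0, 0, 0, 0, 255]
    - [0, 0, 0, 0, 0, -15, 255]
    - [0, 0, 0, 0, 0, -40, 255]
    - [0, 0, 0, 0, 0, -45, 255]
    - [0, 0, 0, 0, 0, -45, 255]
    - [0, 0, 0, 0, 0, -45, 255]
    - [0, 0, -4, 0, 0, -45, 255]
    - [0, 0, -4, 0, 0, -45, 255]

```text
t: 23.4
eef_pos: [0.4807, 0.2893, 0.307]
ee_rot: [1.0, -0.003, 0.001, -0.0]
contact_force: [1.4, -0.2, -1.4]
finger_gap: 0.0321
gripper_force: 25.0
```

```bash
python3 d.py 497.5 -119.2 340 -0.5
```

```text
t 23.4 pos [480.7 289.3 307. ] yaw -0.3 q6 1.99 F [ 1.4 -0.2 -1.4] gap 32.1 grip 25.0
turn [-0.01 -0.08  0.17] shift(after turn) [ 20.4 408.4 -33. ]
```

Request:
servo_tool:
  rows:
    - [0, 0, 0, 0, 10, -33, 255]
    - [0, 0, 0, 2, 44, 0, 255]
    - [0, 0, 0, 2, 44, 0, 255]
    - [0, 0, 0, 2, 44, 0, 255]
    - [0, 0, 0, 2, 44, 0, 255]
    - [0, 0, 0, 2, 44, 0, 255]
    - [0, 0, 0, 2, 44, 0, 255]
    - [0, 0, 0, 2, 44, 0, 255]

```text
t: 24.2
eef_pos: [0.4919, -0.0307, 0.3382]
ee_rot: [1.0, -0.004, 0.001, 0.0]
contact_force: [1.2, -0.4, -1.0]
finger_gap: 0.0323
gripper_force: 25.0
```

Request:
servo_tool:
  rows:
    - [0, 0, 0, 3, 44, 0, 255]
    - [0, 0, 0, 3, 44, 0, 255]
    - [0, 0, 0, 0, 0, 30, 255]
    - [0, 0, 0, 0, 0, 45, 255]
    - [0, 0, 0, 0, 0, 45, 255]
    - [0, 0, 0, 0, 0, 45, 255]
    - [0, 0, 0, 0, 0, 45, 255]
    - [0, 0, 0, 0, 0, 45, 255]

```text
t: 25.0
eef_pos: [0.4975, -0.1172, 0.0816]
ee_rot: [1.0, -0.004, 0.001, 0.0]
contact_force: [1.0, -0.3, -0.2]
finger_gap: 0.0325
gripper_force: 25.0
```

Request:
servo_tool:
  rows:
    - [0, 0, 0, 0, 0, 35, 255]
    - [0, 0, 0, 0, 0, 0, 255]
    - [0, 0, 0, 0, 0, 0, 255]
    - [0, 0, 0, 0, 0, 0, 255]
    - [0, 0, 0, 0, 0, 0, 255]
    - [0, 0, 0, 0, 0, 0, 255]
    - [0, 0, 0, 0, 0, 0, 255]
    - [0, 0, 0, 0, 0, 0, 255]

```text
t: 25.8
eef_pos: [0.4972, -0.1167, 0.0485]
ee_rot: [1.0, -0.004, 0.0, 0.0]
contact_force: [-0.2, 0.4, 0.0]
finger_gap: 0.0323
gripper_force: 25.0
```

```bash
python3 d.py 497.5 -119.2 -1 -0.5
```

```text
t 25.8 pos [ 497.2 -116.7   48.5] yaw -0.5 q6 1.21 F [-0.2  0.4  0. ] gap 32.3 grip 25.0
turn [ 0.03 -0.06  0.04] shift(after turn) [ 0.3  2.5 49.5]
```

Request:
servo_tool:
  rows:
    - [0, 0, 0, 0, 2.5, 10, 255]
    - [0, 0, 0, 0, 0, 12, 255]
    - [0, 0, 0, 0, 0, 12, 255]
    - [0, 0, 0, 0, 0, 8, 255]
    - [0, 0, 0, 0, 0, 4, 255]
    - [0, 0, 0, 0, 0, 2, 255]
    - [0, 0, 0, 0, 0, 0, 255]
    - [0, 0, 0, 0, 0, 0, 255]

```text
t: 26.6
eef_pos: [0.4974, -0.1193, 0.0002]
ee_rot: [1.0, -0.004, 0.0, 0.0]
contact_force: [0.6, -0.3, -0.9]
finger_gap: 0.0325
gripper_force: 25.0
```

```bash
python3 d.py 497.5 -119.2 -2 -0.5
```

```text
t 26.6 pos [ 4.974e+02 -1.193e+02  2.000e-01] yaw -0.5 q6 1.21 F [ 0.6 -0.3 -0.9] gap 32.5 grip 25.0
turn [ 0.03 -0.05  0.04] shift(after turn) [ 0.1 -0.1  2.2]
```

Request:
servo_tool:
  rows:
    - [0, 0, 0, 0, 0, 1, 255]
    - [0, 0, 0, 0, 0, 0.5, 255]
    - [0, 0, 0, 0, 0, 0, 255]
    - [0, 0, 0, 0, 0, 0, 140]
    - [0, 0, 0, 0, 0, 0, 110]
    - [0, 0, 0, 0, 0, 0, 90]
    - [0, 0, 0, 0, 0, 0, 90]
    - [0, 0, 0, 0, 0, -10, 90]

```text
t: 27.4
eef_pos: [0.4957, -0.1187, 0.0076]
ee_rot: [1.0, -0.004, -0.002, -0.001]
contact_force: [-0.5, -0.1, 0.5]
finger_gap: 0.0605
gripper_force: 0.0
```

Request:
servo_tool:
  rows:
    - [0, 0, 0, 0, 0, -35, 90]
    - [0, 0, 0, 0, 0, -45, 90]
    - [0, 0, 0, 0, 0, -45, 90]
    - [0, 0, 0, 0, 0, -45, 90]
    - [0, 0, 0, 0, 0, -45, 90]
    - [0, 0, 0, 0, 0, -45, 90]
    - [0, 0, 0, 0, 0, -45, 90]
    - [0, 0, 0, 10, -42, -20, 90]

```text
t: 28.2
eef_pos: [0.5083, -0.081, 0.3387]
ee_rot: [1.0, -0.007, 0.004, 0.003]
contact_force: [1.0, 0.4, 0.5]
finger_gap: 0.0609
gripper_force: 0.0
```

Request:
servo_tool:
  rows:
    - [0, 0, 0, 10, -44, 0, 90]
    - [0, 0, 0, 10, -44, 0, 90]
    - [0, 0, 0, 10, -44, 0, 90]
    - [0, 0, 0, 10, -44, 0, 90]
    - [0, 0, 0, 12, -44, 0, 90]
    - [0, 0, 0, 12, -44, 0, 90]
    - [0, 0, 4, 12, -44, 0, 90]
    - [0, 0, 4, 12, -35, 0, 90]

```text
t: 29.0
eef_pos: [0.6, 0.2668, 0.3342]
ee_rot: [0.997, -0.074, 0.0, -0.0]
contact_force: [1.0, -1.0, -0.1]
finger_gap: 0.0608
gripper_force: 0.0
```

```bash
sed -i 's/^s=grab/f=grab("top");P=cloud(f);c=P[235:260,352:382];q=c[(c[...,2]>.03)\&(c[...,2]<.07)];print("wheel",np.median(q,0),q.max(0),len(q))\ns=grab/; s/280:326,195:258/280:320,195:240/g' sb.py; python3 sb.py; python3 d.py 612.8 271.5 22.5 -8.4
```

```text
wheel [ 0.49575873 -0.11790775  0.04973095] [ 0.52814164 -0.10003465  0.05801941] 176
t 29.1 pos [601.1 268.5 332. ] yaw -8.2 q6 2.03 F [-0.4 -0.1 -0.1] gap 60.7 grip 0.0
turn [-0.07  0.07  0.17] shift(after turn) [ 11.2  -4.7 309.5]Traceback (most recent call last):
  File "sb.py", line 7, in <module>
    w=np.zeros((480,640),np.uint8);w[280:320,195:240]=m[280:320,195:240];k,l,st,c=cv2.connectedComponentsWithStats(w);i=1+np.argmax(st[1:,4]);u,v=st[i,:2]+(st[i,2:4]-1)/2
                                                                                                                          ~~~~~~~~~^^^^^^^^^^
    return _wrapfunc(a, 'argmax', axis=axis, out=out, **kwds)
    return bound(*args, **kwds)
ValueError: attempt to get argmax of an empty sequence
```

Request:
servo_tool:
  rows:
    - [0, 0, 0, 5, -2, 20, 90]
    - [0, 0, 0, 5, -2, 45, 90]
    - [0, 0, 0, 0, 0, 45, 90]
    - [0, 0, 0, 0, 0, 45, 90]
    - [0, 0, 0, 0, 0, 45, 90]
    - [0, 0, 0, 0, 0, 30, 90]
    - [0, 0, 0, 0, 0, 0, 90]
    - [0, 0, 0, 0, 0, 0, 90]

```text
t: 29.9
eef_pos: [0.6113, 0.2659, 0.1044]
ee_rot: [0.997, -0.074, 0.0, 0.0]
contact_force: [-0.4, -0.6, 0.3]
finger_gap: 0.0605
gripper_force: 0.0
```

```bash
python3 d.py 612.8 271.5 22.5 -8.4
python3 - <<'E'
from h import *
s=grab('side');hs=cv2.cvtColor(s['image'],cv2.COLOR_RGB2HSV).astype(int);m=(hs[...,1]<60)&(hs[...,2]>150)
w=np.zeros((480,640),np.uint8);w[280:315,200:232]=m[280:315,200:232];print(cv2.connectedComponentsWithStats(w)[2])
E
```

```text
t 29.9 pos [611.3 265.9 104.4] yaw -8.5 q6 2.03 F [-0.4 -0.6  0.3] gap 60.5 grip 0.0
turn [ 0.01 -0.03 -0.08] shift(after turn) [ 0.7 -5.8 81.9]
[[     0      0    640    480 306741]
 [   200    281      7      6     26]
 [   203    286     29     24    404]
 [   211    311      9      4     26]
 [   224    314      3      1      3]]
```

Request:
servo_tool:
  rows:
    - [0, 0, 0, 0.5, -3, 0, 90]
    - [0, 0, 0, 0, -3, 17, 90]
    - [0, 0, 0, 0, 0, 20, 90]
    - [0, 0, 0, 0, 0, 20, 90]
    - [0, 0, 0, 0, 0, 15, 90]
    - [0, 0, 0, 0, 0, 10, 90]
    - [0, 0, 0, 0, 0, 0, 90]
    - [0, 0, 0, 0, 0, 0, 160]

```text
t: 30.75
eef_pos: [0.6133, 0.2728, 0.0226]
ee_rot: [0.997, -0.074, 0.001, -0.0]
contact_force: [-0.1, -0.4, 0.2]
finger_gap: 0.0558
gripper_force: 0.0
```

Request:
servo_tool:
  rows:
    - [0, 0, 0, 0, 0, 0, 255]
    - [0, 0, 0, 0, 0, 0, 255]
    - [0, 0, 0, 0, 0, 0, 255]
    - [0, 0, 0, 0, 0, 0, 255]
    - [0, 0, 0, 0, 0, 0, 255]
    - [0, 0, 0, 0, 0, -2, 255]
    - [0, 0, 0, 0, 0, 0, 255]
    - [0, 0, 0, -3, 0, 0, 255]

```text
t: 31.55
eef_pos: [0.6096, 0.273, 0.0231]
ee_rot: [0.997, -0.074, 0.0, -0.0]
contact_force: [1.6, -0.4, -1.3]
finger_gap: 0.033
gripper_force: 25.0
```

Request:
servo_tool:
  rows:
    - [0, 0, 0, -8, 0, 0, 255]
    - [0, 0, 0, -10, 0, 0, 255]
    - [0, 0, 0, -10, 0, 0, 255]
    - [0, 0, 0, -10, 0, 0, 255]
    - [0, 0, 0, -10, 0, 0, 255]
    - [0, 0, 0, -5, 0, 0, 255]
    - [0, 0, 0, 0, 0, 0, 255]
    - [0, 0, 0, 0, 0, 0, 255]

```text
t: 32.35
eef_pos: [0.5573, 0.2808, 0.0236]
ee_rot: [0.997, -0.074, 0.0, -0.0]
contact_force: [0.7, 0.5, -0.4]
finger_gap: 0.0325
gripper_force: 25.0
```

```bash
python3 d.py 612.8 271.5 22.5 -8.4
```

```text
t 32.35 pos [557.3 280.8  23.6] yaw -8.5 q6 2.07 F [ 0.7  0.5 -0.4] gap 32.5 grip 25.0
turn [-0.01 -0.05 -0.06] shift(after turn) [56.3  1.1  1.1]
```

Request:
servo_tool:
  rows:
    - [0, 0, 0, -8, 0, 0, 255]
    - [0, 0, 0, -12, 0, 0, 255]
    - [0, 0, 0, -12, 0, 0, 255]
    - [0, 0, 0, -12, 0, 0, 255]
    - [0, 0, 0, -12, 0, 0, 255]
    - [0, 0, 0, -12, 0, 0, 255]
    - [0, 0, 0, -9, 0, 0, 255]
    - [0, 0, 0, 0, 0, 0, 255]

```text
t: 33.15
eef_pos: [0.479, 0.2921, 0.0235]
ee_rot: [0.997, -0.073, -0.0, 0.0]
contact_force: [0.1, -0.1, -0.2]
finger_gap: 0.0328
gripper_force: 25.0
```

Request:
servo_tool:
  rows:
    - [0, 0, 0, 0, 0, -10, 255]
    - [0, 0, 0, 0, 0, -35, 255]
    - [0, 0, 0, 0, 0, -45, 255]
    - [0, 0, 0, 0, 0, -45, 255]
    - [0, 0, 0, 0, 0, -45, 255]
    - [0, 0, 0, 0, 0, -45, 255]
    - [0, 0, -3.7, 0, 0, -45, 255]
    - [0, 0, -3.7, 0, 0, -45, 255]

```text
t: 33.95
eef_pos: [0.4811, 0.2917, 0.3414]
ee_rot: [1.0, -0.008, 0.001, -0.0]
contact_force: [0.2, 0.7, -0.2]
finger_gap: 0.0328
gripper_force: 25.0
```

```bash
python3 d.py 554 -249 340 -1
```

```text
t 33.95 pos [481.1 291.7 341.4] yaw -0.9 q6 2.01 F [ 0.2  0.7 -0.2] gap 32.8 grip 25.0
turn [-0.04 -0.12  0.05] shift(after turn) [ 82.3 539.4   1.4]
```

Request:
servo_tool:
  rows:
    - [0, 0, 0, 6, 43, 0, 255]
    - [0, 0, 0, 7, 45, 0, 255]
    - [0, 0, 0, 7, 45, 0, 255]
    - [0, 0, 0, 7, 45, 0, 255]
    - [0, 0, 0, 7, 45, 0, 255]
    - [0, 0, 0, 7, 45, 0, 255]
    - [0, 0, 0, 7, 45, 0, 255]
    - [0, 0, 0, 7, 45, 0, 255]

```text
t: 34.75
eef_pos: [0.5295, -0.0692, 0.3395]
ee_rot: [1.0, -0.01, 0.001, 0.0]
contact_force: [0.7, 0.7, -0.6]
finger_gap: 0.0327
gripper_force: 25.0
```

Request:
servo_tool:
  rows:
    - [0, 0, 0, 7, 45, 0, 255]
    - [0, 0, 0, 7, 45, 0, 255]
    - [0, 0, 0, 7, 45, 0, 255]
    - [0, 0, 0, 6, 45, 0, 255]
    - [0, 0, 0, 0, 0, 40, 255]
    - [0, 0, 0, 0, 0, 45, 255]
    - [0, 0, 0, 0, 0, 45, 255]
    - [0, 0, 0, 0, 0, 45, 255]

```text
t: 35.55
eef_pos: [0.5531, -0.2485, 0.1628]
ee_rot: [1.0, -0.01, 0.001, 0.001]
contact_force: [0.7, -0.9, -0.9]
finger_gap: 0.0327
gripper_force: 25.0
```

Request:
servo_tool:
  rows:
    - [0, 0, 0, 0, 0, 45, 255]
    - [0, 0, 0, 0, 0, 45, 255]
    - [0, 0, 0, 0, 0, 25, 255]
    - [0, 0, 0, 0, 0, 0, 255]
    - [0, 0, 0, 0, 0, 0, 255]
    - [0, 0, 0, 0, 0, 0, 255]
    - [0, 0, 0, 0, 0, 0, 255]
    - [0, 0, 0, 0, 0, 0, 255]

```text
t: 36.35
eef_pos: [0.5537, -0.248, 0.0501]
ee_rot: [1.0, -0.009, 0.001, 0.001]
contact_force: [0.6, -0.1, -0.4]
finger_gap: 0.0327
gripper_force: 25.0
```

```bash
python3 d.py 554 -249.2 0 -1
```

```text
t 36.35 pos [ 553.7 -248.    50.1] yaw -1.1 q6 1.05 F [ 0.6 -0.1 -0.4] gap 32.7 grip 25.0
turn [ 0.09 -0.15 -0.07] shift(after turn) [ 0.3  1.2 50.1]
```

Request:
servo_tool:
  rows:
    - [0, 0, 0, 0, 1.2, 12, 255]
    - [0, 0, 0, 0, 0, 14, 255]
    - [0, 0, 0, 0, 0, 12, 255]
    - [0, 0, 0, 0, 0, 8, 255]
    - [0, 0, 0, 0, 0, 4, 255]
    - [0, 0, 0, 0, 0, 1, 255]
    - [0, 0, 0, 0, 0, 0, 255]
    - [0, 0, 0, 0, 0, 0, 255]

```text
t: 37.15
eef_pos: [0.5533, -0.249, -0.0022]
ee_rot: [1.0, -0.009, 0.001, 0.0]
contact_force: [0.1, -0.1, 0.0]
finger_gap: 0.0325
gripper_force: 25.0
```

Request:
servo_tool:
  rows:
    - [0, 0, 0, 0, 0, 0.5, 255]
    - [0, 0, 0, 0, 0, 0, 255]
    - [0, 0, 0, 0, 0, 0, 140]
    - [0, 0, 0, 0, 0, 0, 110]
    - [0, 0, 0, 0, 0, 0, 90]
    - [0, 0, 0, 0, 0, 0, 90]
    - [0, 0, 0, 0, 0, -10, 90]
    - [0, 0, 0, 0, 0, -30, 90]

```text
t: 37.95
eef_pos: [0.5505, -0.2473, 0.0351]
ee_rot: [1.0, -0.009, -0.003, -0.002]
contact_force: [-0.0, 0.6, 1.2]
finger_gap: 0.061
gripper_force: 0.0
```

```bash
python3 d.py 554 -362.7 150 90
```

```text
t 37.95 pos [ 550.5 -247.3   35.1] yaw -1.1 q6 1.05 F [-0.   0.6  1.2] gap 61.0 grip 0.0
turn [ -0.4    0.11 -91.07] shift(after turn) [-115.4    3.5 -114.9]
```

Request:
servo_tool:
  rows:
    - [0, 0, 0, 0, 0, -40, 90]
    - [0, 0, 0, 0, 0, -45, 90]
    - [0, 0, 0, 1, 15, -20, 90]
    - [0, 0, 0, 1, 40, 0, 90]
    - [0, 0, 0, 0, 40, 0, 90]
    - [0, 0, 0, 0, 20, 0, 90]
    - [0, 0, -8.2, 0, 0, 0, 90]
    - [0, 0, -8.2, 0, 0, 0, 90]

```text
t: 38.75
eef_pos: [0.5522, -0.3638, 0.1417]
ee_rot: [0.991, 0.136, -0.0, -0.001]
contact_force: [0.2, 0.1, 0.2]
finger_gap: 0.0606
gripper_force: 0.0
```

Request:
servo_tool:
  rows:
    - [0, 0, -8.2, 0, 0, 0, 90]
    - [0, 0, -8.2, 0, 0, 0, 90]
    - [0, 0, -8.2, 0, 0, 0, 90]
    - [0, 0, -8.2, 0, 0, 0, 90]
    - [0, 0, -8.2, 0, 0, 0, 90]
    - [0, 0, -8.2, 0, 0, 0, 90]
    - [0, 0, -8.2, 0, 0, 0, 90]
    - [0, 0, -8.2, 0, 0, 0, 90]

```text
t: 39.55
eef_pos: [0.5525, -0.3627, 0.142]
ee_rot: [0.759, 0.651, 0.0, -0.001]
contact_force: [0.9, 0.1, 0.5]
finger_gap: 0.0611
gripper_force: 0.0
```

Request:
servo_tool:
  rows:
    - [0, 0, -8.2, 0, 0, 0, 90]
    - [0, 0, 0, 0, 0, 30, 90]
    - [0, 0, 0, 0, 0, 40, 90]
    - [0, 0, 0, 0, 0, 25, 90]
    - [0, 0, 0, 0, 0, 0, 90]
    - [0, 0, 0, 0, 0, 0, 90]
    - [0, 0, 0, 0, 0, 0, 90]
    - [0, 0, 0, 0, 0, 0, 90]

```text
t: 40.35
eef_pos: [0.5538, -0.3644, 0.049]
ee_rot: [0.712, 0.702, 0.0, 0.002]
contact_force: [-0.2, -0.1, -1.1]
finger_gap: 0.0608
gripper_force: 0.0
```

```bash
python3 d.py 554 -362.7 -8 89.2
python3 - <<'E'
from h import *
f=grab('top');P=cloud(f)
c=P[215:240,400:428];q=c[(c[...,2]>.03)&(c[...,2]<.075)];print('wheel',np.median(q,0),q.max(0),q.min(0),len(q))
E
```

```text
t 40.35 pos [ 553.8 -364.4   49. ] yaw 89.1 q6 -0.67 F [-0.2 -0.1 -1.1] gap 60.8 grip 0.0
turn [ 0.16  0.13 -0.06] shift(after turn) [ 1.7  0.2 57. ]
wheel [ 0.54901605 -0.2452886   0.05061478] [ 0.56706476 -0.2295661   0.05912494] [ 0.53324426 -0.26403804  0.0315066 ] 160
```

Request:
servo_tool:
  rows:
    - [0, 0, 0, 1.5, 0, 10, 90]
    - [0, 0, 0, 0, 0, 15, 90]
    - [0, 0, 0, 0, 0, 12, 90]
    - [0, 0, 0, 0, 0, 8, 90]
    - [0, 0, 0, 0, 0, 5, 90]
    - [0, 0, 0, 0, 0, 4, 90]
    - [0, 0, 0, 0, 0, 2, 90]
    - [0, 0, 0, 0, 0, 0, 90]

```text
t: 41.2
eef_pos: [0.5527, -0.3622, -0.0091]
ee_rot: [0.712, 0.702, -0.0, 0.0]
contact_force: [-0.1, -0.2, -0.0]
finger_gap: 0.0609
gripper_force: 0.0
```

Request:
servo_tool:
  rows:
    - [0, 0, 0, 0, 0, 0, 90]
    - [0, 0, 0, 0, 0, 0, 160]
    - [0, 0, 0, 0, 0, 0, 255]
    - [0, 0, 0, 0, 0, 0, 255]
    - [0, 0, 0, 0, 0, 0, 255]
    - [0, 0, 0, 0, 0, 0, 255]
    - [0, 0, 0, 0, 0, 0, 255]
    - [0, 0, 0, 0, 0, 0, 255]

```text
t: 42.0
eef_pos: [0.5527, -0.3622, -0.0089]
ee_rot: [0.712, 0.702, -0.0, 0.0]
contact_force: [0.4, -0.1, 1.3]
finger_gap: 0.032
gripper_force: 24.5
```

```bash
python3 d.py 554 -362.7 -8 89.2
```

```text
t 42.0 pos [ 552.7 -362.2   -8.9] yaw 89.1 q6 -0.67 F [ 0.4 -0.1  1.3] gap 32.0 grip 24.5
turn [ 0.01  0.01 -0.06] shift(after turn) [-0.5  1.3 -0.9]
```

Request:
servo_tool:
  rows:
    - [0, 0, 0, 0, 0, -10, 255]
    - [0, 0, 0, 0, 0, -30, 255]
    - [0, 0, 0, 0, 0, -40, 255]
    - [0, 0, 0, 0, 0, -20, 255]
    - [0, 0, 0, 30, -18, 0, 255]
    - [0, 0, 0, 40, -20, 0, 255]
    - [0, 0, 0, 44, -25, 0, 255]
    - [0, 0, 8.2, 0, 0, 0, 255]

```text
t: 42.8
eef_pos: [0.486, -0.241, 0.0907]
ee_rot: [0.761, 0.649, -0.001, -0.004]
contact_force: [-0.4, -0.0, -0.6]
finger_gap: 0.0321
gripper_force: 24.5
```

Request:
servo_tool:
  rows:
    - [0, 0, 8.2, 0, 0, 0, 255]
    - [0, 0, 8.2, 0, 0, 0, 255]
    - [0, 0, 8.2, 0, 0, 0, 255]
    - [0, 0, 8.2, 0, 0, 0, 255]
    - [0, 0, 8.2, 0, 0, 0, 255]
    - [0, 0, 8.2, 0, 0, 0, 255]
    - [0, 0, 8.2, 0, 0, 0, 255]
    - [0, 0, 8.2, 0, 0, 0, 255]

```text
t: 43.6
eef_pos: [0.4916, -0.2477, 0.0915]
ee_rot: [0.991, 0.131, 0.0, 0.0]
contact_force: [0.3, 0.9, -0.5]
finger_gap: 0.0322
gripper_force: 24.5
```

Request:
servo_tool:
  rows:
    - [0, 0, 8.2, 0, 0, 0, 255]
    - [0, 0, 8.2, 0, 0, 0, 255]
    - [0, 0, 0, 0, 0, 30, 255]
    - [0, 0, 0, 0, 0, 25, 255]
    - [0, 0, 0, 0, 0, 0, 255]
    - [0, 0, 0, 0, 0, 0, 255]
    - [0, 0, 0, 0, 0, 0, 255]
    - [0, 0, 0, 0, 0, 0, 255]

```text
t: 44.4
eef_pos: [0.4927, -0.2484, 0.0374]
ee_rot: [1.0, -0.009, 0.001, 0.001]
contact_force: [0.1, -0.0, -0.2]
finger_gap: 0.032
gripper_force: 24.5
```

```bash
python3 d.py 489.3 -248.2 -7 -1
```

```text
t 44.4 pos [ 492.7 -248.4   37.4] yaw -1.1 q6 1.0 F [ 0.1 -0.  -0.2] gap 32.0 grip 24.5
turn [ 0.09 -0.14 -0.06] shift(after turn) [-3.4 -0.1 44.4]
```

Request:
servo_tool:
  rows:
    - [0, 0, 0, -2, 0, 10, 255]
    - [0, 0, 0, -2, 0, 12, 255]
    - [0, 0, 0, 0, 0, 10, 255]
    - [0, 0, 0, 0, 0, 6, 255]
    - [0, 0, 0, 0, 0, 3, 255]
    - [0, 0, 0, 0, 0, 2, 255]
    - [0, 0, 0, 0, 0, 0, 255]
    - [0, 0, 0, 0, 0, 0, 255]

```text
t: 45.2
eef_pos: [0.4879, -0.2478, -0.0069]
ee_rot: [1.0, -0.009, 0.0, 0.0]
contact_force: [0.5, -1.3, -1.2]
finger_gap: 0.0319
gripper_force: 24.5
```

```bash
python3 d.py 488.7 -248.2 -7 -1
```

```text
t 45.2 pos [ 487.9 -247.8   -6.9] yaw -1.1 q6 0.99 F [ 0.5 -1.3 -1.2] gap 31.9 grip 24.5
turn [ 0.02 -0.03 -0.06] shift(after turn) [0.8 0.3 0.1]
```

Request:
servo_tool:
  rows:
    - [0, 0, 0, 0, 0, 0.7, 255]
    - [0, 0, 0, 0, 0, 0, 255]
    - [0, 0, 0, 0, 0, 0, 140]
    - [0, 0, 0, 0, 0, 0, 100]
    - [0, 0, 0, 0, 0, 0, 100]
    - [0, 0, 0, 0, 0, 0, 100]
    - [0, 0, 0, 0, 0, -10, 100]
    - [0, 0, 0, 0, 0, -40, 90]

```text
t: 46.0
eef_pos: [0.4846, -0.2457, 0.0398]
ee_rot: [1.0, -0.009, -0.004, -0.002]
contact_force: [0.2, -0.6, -0.7]
finger_gap: 0.0598
gripper_force: 0.0
```

Request:
servo_tool:
  rows:
    - [0, 0, 0, 0, 0, -45, 90]
    - [0, 0, 0, 0, 0, -45, 90]
    - [0, 0, 0, 0, 0, -45, 90]
    - [0, 0, 0, 0, 0, -45, 90]
    - [0, 0, 0, 0, 0, -45, 90]
    - [0, 0, 0, 0, 0, -45, 90]
    - [0, 0, 0, 0, 0, -30, 90]
    - [0, 0, 0, 0, -10, 0, 90]

```text
t: 46.8
eef_pos: [0.4895, -0.2393, 0.3478]
ee_rot: [1.0, -0.01, 0.004, 0.003]
contact_force: [0.2, 0.6, 0.5]
finger_gap: 0.0605
gripper_force: 0.0
```

```bash
python3 d.py 612 136.6 340 -1
```

```text
t 46.8 pos [ 489.5 -239.3  347.8] yaw -1.1 q6 1.01 F [0.2 0.6 0.5] gap 60.5 grip 0.0
turn [ 0.35 -0.5  -0.14] shift(after turn) [ 115.9 -378.     7.8]
```

Request:
servo_tool:
  rows:
    - [0, 0, 0, 12, -40, 0, 90]
    - [0, 0, 0, 13, -42, 0, 90]
    - [0, 0, 0, 13, -42, 0, 90]
    - [0, 0, 0, 13, -42, 0, 90]
    - [0, 0, 0, 13, -42, 0, 90]
    - [0, 0, 0, 13, -42, 0, 90]
    - [0, 0, 0, 13, -42, 0, 90]
    - [0, 0, 0, 13, -42, 0, 90]

```text
t: 47.6
eef_pos: [0.5962, 0.0966, 0.3413]
ee_rot: [1.0, -0.009, -0.001, 0.0]
contact_force: [0.7, -0.4, 0.2]
finger_gap: 0.0609
gripper_force: 0.0
```

Request:
servo_tool:
  rows:
    - [0, 0, 0, 13, -42, 0, 90]
    - [0, 0, -8.2, 0, 0, 0, 90]
    - [0, 0, -8.2, 0, 0, 0, 90]
    - [0, 0, -8.2, 0, 0, 0, 90]
    - [0, 0, -8.2, 0, 0, 0, 90]
    - [0, 0, -8.2, 0, 0, 0, 90]
    - [0, 0, -8.2, 0, 0, 0, 90]
    - [0, 0, -8.2, 0, 0, 0, 90]

```text
t: 48.4
eef_pos: [0.6097, 0.1366, 0.341]
ee_rot: [0.88, 0.475, -0.001, -0.001]
contact_force: [0.0, -0.7, 0.3]
finger_gap: 0.0608
gripper_force: 0.0
```

Request:
servo_tool:
  rows:
    - [0, 0, -8.2, 0, 0, 0, 90]
    - [0, 0, -8.2, 0, 0, 0, 90]
    - [0, 0, -8.2, 0, 0, 0, 90]
    - [0, 0, -8.2, 0, 0, 0, 90]
    - [0, 0, -8.2, 0, 0, 0, 90]
    - [0, 0, 0, 0, 0, 0, 90]
    - [0, 0, 0, 0, 0, 0, 90]
    - [0, 0, 0, 0, 0, 0, 90]

```text
t: 49.2
eef_pos: [0.6104, 0.1363, 0.3418]
ee_rot: [0.661, 0.75, -0.0, -0.0]
contact_force: [0.0, -0.0, -0.7]
finger_gap: 0.0614
gripper_force: 0.0
```

```bash
python3 d.py 612 136.6 -9.5 97.5
python3 - <<'E'
from h import *
f=grab('top');P=cloud(f)
cv2.imwrite('pics/b1.png',np.hstack([cv2.resize(f['image'][210:290,335:445],(550,400),interpolation=2),cv2.resize(f['image'][180:300,240:300],(250,400),interpolation=2)])[:,:,::-1])
E
```

```text
t 49.2 pos [610.4 136.3 341.8] yaw 97.2 q6 -0.02 F [ 0.  -0.  -0.7] gap 61.4 grip 0.0
turn [-0.05  0.   -0.27] shift(after turn) [1.000e-01 1.600e+00 3.513e+02]
```

View pics/b1.png

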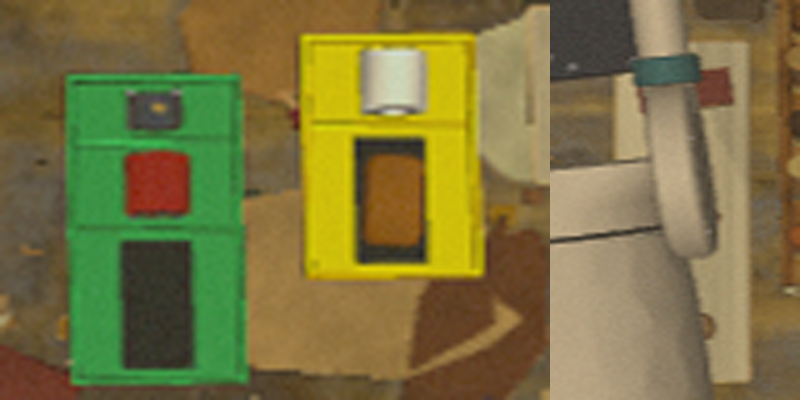

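Request:
servo_tool:
  rows:
    - [0, 0, -0.3, 0, 0, 30, 90]
    - [0, 0, 0, 0, 0, 45, 90]
    - [0, 0, 0, 0, 0, 45, 90]
    - [0, 0, 0, 0, 0, 45, 90]
    - [0, 0, 0, 0, 0, 45, 90]
    - [0, 0, 0, 0, 0, 45, 90]
    - [0, 0, 0, 0, 0, 35, 90]
    - [0, 0, 0, 0, 0, 15, 90]

```text
t: 50.05
eef_pos: [0.6078, 0.1358, 0.0331]
ee_rot: [0.659, 0.752, -0.003, -0.002]
contact_force: [-0.4, -0.4, -0.3]
finger_gap: 0.0608
gripper_force: 0.0
```

Request:
servo_tool:
  rows:
    - [0, 0, 0, 0, 0, 10, 90]
    - [0, 0, 0, 0, 0, 0, 90]
    - [0, 0, 0, 0, 0, 0, 90]
    - [0, 0, 0, 0, 0, 0, 90]
    - [0, 0, 0, 0, 0, 0, 90]
    - [0, 0, 0, 0, 0, 0, 90]
    - [0, 0, 0, 0, 0, 0, 90]
    - [0, 0, 0, 0, 0, 0, 90]

```text
t: 50.85
eef_pos: [0.6109, 0.1361, 0.0274]
ee_rot: [0.658, 0.753, 0.0, 0.0]
contact_force: [0.4, 0.4, -0.5]
finger_gap: 0.0607
gripper_force: 0.0
```

```bash
python3 d.py 611.5 136.6 -9.5 97.5
```

```text
t 50.85 pos [610.9 136.1  27.4] yaw 97.6 q6 -0.02 F [ 0.4  0.4 -0.5] gap 60.7 grip 0.0
turn [0.02 0.01 0.13] shift(after turn) [ 0.4  0.7 36.9]
```

Request:
servo_tool:
  rows:
    - [0, 0, 0, 0.4, 0.7, 12, 90]
    - [0, 0, 0, 0, 0, 12, 90]
    - [0, 0, 0, 0, 0, 7, 90]
    - [0, 0, 0, 0, 0, 4, 90]
    - [0, 0, 0, 0, 0, 2, 90]
    - [0, 0, 0, 0, 0, 0, 90]
    - [0, 0, 0, 0, 0, 0, 90]
    - [0, 0, 0, 0, 0, 0, 160]

```text
t: 51.65
eef_pos: [0.6118, 0.1367, -0.0094]
ee_rot: [0.658, 0.753, 0.0, 0.0]
contact_force: [0.8, 0.4, -0.3]
finger_gap: 0.0561
gripper_force: 0.0
```

Request:
servo_tool:
  rows:
    - [0, 0, 0, 0, 0, 0, 255]
    - [0, 0, 0, 0, 0, 0, 255]
    - [0, 0, 0, 0, 0, 0, 255]
    - [0, 0, 0, 0, 0, 0, 255]
    - [0, 0, 0, 0, 0, 0, 255]
    - [0, 0, 0, 0, 0, 0, 255]
    - [0, 0, 0, 0, 0, 0, 255]
    - [0, 0, 0, 0, 0, 0, 255]

```text
t: 52.45
eef_pos: [0.6114, 0.1366, -0.0097]
ee_rot: [0.658, 0.753, -0.0, 0.0]
contact_force: [-0.9, -0.1, 2.0]
finger_gap: 0.0299
gripper_force: 25.0
```

```bash
python3 d.py 612 136.6 -9.5 97.5
```

```text
t 52.45 pos [611.4 136.6  -9.7] yaw 97.6 q6 -0.02 F [-0.9 -0.1  2. ] gap 29.9 grip 25.0
turn [0.   0.01 0.14] shift(after turn) [-0.1  0.6 -0.2]
```

Request:
servo_tool:
  rows:
    - [0, 0, 0, 0, 0, -10, 255]
    - [0, 0, 0, 0, 0, -35, 255]
    - [0, 0, 0, 0, 0, -45, 255]
    - [0, 0, 0, 0, 0, -45, 255]
    - [0, 0, 0, 0, 0, -45, 255]
    - [0, 0, 0, 0, 0, -45, 255]
    - [0, 0, 0, 0, 0, -45, 255]
    - [0, 0, 0, 0, 0, -45, 255]

```text
t: 53.25
eef_pos: [0.611, 0.1366, 0.3079]
ee_rot: [0.658, 0.753, 0.0, 0.0]
contact_force: [1.8, -0.7, -0.5]
finger_gap: 0.0296
gripper_force: 25.0
```

Request:
servo_tool:
  rows:
    - [0, 0, 8.2, 0, 0, -35, 255]
    - [0, 0, 8.2, 0, 0, 0, 255]
    - [0, 0, 8.2, 0, 0, 0, 255]
    - [0, 0, 8.2, 0, 0, 0, 255]
    - [0, 0, 8.2, 0, 0, 0, 255]
    - [0, 0, 8.2, 0, 0, 0, 255]
    - [0, 0, 8.2, 0, 0, 0, 255]
    - [0, 0, 8.2, 0, 0, 0, 255]

```text
t: 54.05
eef_pos: [0.6112, 0.1366, 0.3407]
ee_rot: [0.962, 0.273, 0.0, 0.0]
contact_force: [0.0, -0.1, -0.4]
finger_gap: 0.0296
gripper_force: 25.0
```

Request:
servo_tool:
  rows:
    - [0, 0, 8.2, 0, 0, 0, 255]
    - [0, 0, 8.2, 0, 0, 0, 255]
    - [0, 0, 8.2, 0, 0, 0, 255]
    - [0, 0, 7.9, 0, 0, 0, 255]
    - [0, 0, 0, -15, 22, 0, 255]
    - [0, 0, 0, -28, 40, 0, 255]
    - [0, 0, 0, -28, 40, 0, 255]
    - [0, 0, 0, -28, 40, 0, 255]

```text
t: 54.85
eef_pos: [0.5099, -0.0056, 0.3405]
ee_rot: [1.0, -0.004, 0.0, 0.0]
contact_force: [0.9, -0.7, 0.1]
finger_gap: 0.0299
gripper_force: 25.0
```

```bash
python3 d.py 433 -119.3 60 -0.5
```

```text
t 54.85 pos [509.9  -5.6 340.5] yaw -0.4 q6 1.43 F [ 0.9 -0.7  0.1] gap 29.9 grip 25.0
turn [ 0.03 -0.02  0.09] shift(after turn) [-75.9 114.4 280.5]
```

Request:
servo_tool:
  rows:
    - [0, 0, 0, -26, 38, 0, 255]
    - [0, 0, 0, -26, 38, 0, 255]
    - [0, 0, 0, -24, 38, 0, 255]
    - [0, 0, 0, 0, 0, 35, 255]
    - [0, 0, 0, 0, 0, 45, 255]
    - [0, 0, 0, 0, 0, 45, 255]
    - [0, 0, 0, 0, 0, 45, 255]
    - [0, 0, 0, 0, 0, 45, 255]

```text
t: 55.65
eef_pos: [0.4343, -0.1181, 0.1244]
ee_rot: [1.0, -0.004, 0.001, 0.0]
contact_force: [0.8, -0.3, -0.8]
finger_gap: 0.0296
gripper_force: 25.0
```

Request:
servo_tool:
  rows:
    - [0, 0, 0, 0, 0, 45, 255]
    - [0, 0, 0, 0, 0, 35, 255]
    - [0, 0, 0, 0, 0, 10, 255]
    - [0, 0, 0, 0, 0, 0, 255]
    - [0, 0, 0, 0, 0, 0, 255]
    - [0, 0, 0, 0, 0, 0, 255]
    - [0, 0, 0, 0, 0, 0, 255]
    - [0, 0, 0, 0, 0, 0, 255]

```text
t: 56.45
eef_pos: [0.4352, -0.1183, 0.0362]
ee_rot: [1.0, -0.004, 0.001, 0.001]
contact_force: [-0.3, 0.4, 0.1]
finger_gap: 0.0298
gripper_force: 25.0
```

```bash
python3 d.py 432.5 -119.3 -7.7 -0.5
```

```text
t 56.45 pos [ 435.2 -118.3   36.2] yaw -0.5 q6 1.16 F [-0.3  0.4  0.1] gap 29.8 grip 25.0
turn [ 0.06 -0.12  0.04] shift(after turn) [-2.7  1.  43.9]
```

Request:
servo_tool:
  rows:
    - [0, 0, 0, -2.7, 1, 10, 255]
    - [0, 0, 0, 0, 0, 12, 255]
    - [0, 0, 0, 0, 0, 11, 255]
    - [0, 0, 0, 0, 0, 6, 255]
    - [0, 0, 0, 0, 0, 3, 255]
    - [0, 0, 0, 0, 0, 1.5, 255]
    - [0, 0, 0, 0, 0, 0, 255]
    - [0, 0, 0, 0, 0, 0, 255]

```text
t: 57.25
eef_pos: [0.432, -0.1191, -0.008]
ee_rot: [1.0, -0.004, 0.0, 0.0]
contact_force: [0.8, 0.1, -0.3]
finger_gap: 0.0298
gripper_force: 25.0
```

```bash
python3 d.py 432.5 -119.3 -8.2 -0.5
```

```text
t 57.25 pos [ 432.  -119.1   -8. ] yaw -0.5 q6 1.15 F [ 0.8  0.1 -0.3] gap 29.8 grip 25.0
turn [ 0.02 -0.04  0.04] shift(after turn) [0.5 0.2 0.2]
```

Request:
servo_tool:
  rows:
    - [0, 0, 0, 0.5, 0, 0.4, 255]
    - [0, 0, 0, 0, 0, 0, 255]
    - [0, 0, 0, 0, 0, 0, 140]
    - [0, 0, 0, 0, 0, 0, 100]
    - [0, 0, 0, 0, 0, 0, 100]
    - [0, 0, 0, 0, 0, 0, 100]
    - [0, 0, 0, 0, 0, -10, 100]
    - [0, 0, 0, 0, 0, -40, 90]

```text
t: 58.05
eef_pos: [0.429, -0.1176, 0.0395]
ee_rot: [1.0, -0.004, -0.004, -0.002]
contact_force: [0.9, 0.3, -0.2]
finger_gap: 0.0602
gripper_force: 0.0
```

Request:
servo_tool:
  rows:
    - [0, 0, 0, 0, 0, -45, 90]
    - [0, 0, 0, 0, 0, -45, 90]
    - [0, 0, 0, 0, 0, -45, 90]
    - [0, 0, 0, 0, 0, -45, 90]
    - [0, 0, 0, 0, 0, -45, 90]
    - [0, 0, 0, 0, 0, -45, 90]
    - [0, 0, 0, 0, -35, -20, 90]
    - [0, 0, 0, 0, -45, 0, 90]

```text
t: 58.85
eef_pos: [0.4346, -0.0397, 0.3356]
ee_rot: [1.0, -0.006, 0.004, 0.001]
contact_force: [-0.1, 0.4, 0.2]
finger_gap: 0.0609
gripper_force: 0.0
```

Request:
servo_tool:
  rows:
    - [0, 0, 0, 0, -45, 0, 90]
    - [0, 0, 0, 0, -45, 0, 90]
    - [0, 0, 0, 0, -45, 0, 90]
    - [0, 0, 0, 0, -45, 0, 90]
    - [0, 0, 0, 0, -45, 0, 90]
    - [0, 0, 0, 0, -45, 0, 90]
    - [0, 0, 0, 0, 0, 0, 90]
    - [0, 0, 0, 0, 0, 0, 90]

```text
t: 59.65
eef_pos: [0.4344, 0.2315, 0.3315]
ee_rot: [1.0, -0.003, -0.0, 0.0]
contact_force: [-0.1, -0.4, 0.3]
finger_gap: 0.0609
gripper_force: 0.0
```

```bash
python3 d.py 432.5 -119.3 -8.2 -0.5
python3 - <<'E'
from h import *
f=grab('top')
cv2.imwrite('pics/b2.png',np.hstack([cv2.resize(f['image'][210:290,335:445],(550,400),interpolation=2),cv2.resize(f['image'][180:300,240:300],(250,400),interpolation=2)])[:,:,::-1])
E
python3 m.py | grep -E 'mat|tray'
```

```text
t 59.65 pos [434.4 231.5 331.5] yaw -0.3 q6 1.93 F [-0.1 -0.4  0.3] gap 60.9 grip 0.0
turn [0.06 0.01 0.17] shift(after turn) [  1.1 350.8 339.7]
gtray px [365.5 254.2] rect ctr [ 474.2 -118.8] size+px [ 98.8 170.6] ang 89.8 zmed 0.0162 cent [ 477.1 -118.5]
ytray px [412.6 240.4] rect ctr [ 513.4 -248.5] size+px [100.5 137.8] ang 89.2 zmed 0.0163 cent [ 513.1 -247.7]
gmat px [362.5 274.6] rect ctr [ 433.4 -117.4] size+px [72.2 35.6] ang 2.1 zmed 0.0154 cent [ 422.2 -109.6]
ymat px [410.7 241. ] rect ctr [ 504.3 -248.3] size+px [39.  35.9] ang 89.2 zmed 0.0155 cent [ 512.7 -243.7]Traceback (most recent call last):
  File "m.py", line 42, in <module>
    r_s=blob(((hs[...,0]<6)|(hs[...,0]>172))&(hs[...,1]>150)&(hs[...,2]>90),(215,255,280,325));w_s=blob((hs[...,1]<60)&(hs[...,2]>150),(200,232,280,315))
  File "m.py", line 36, in blob
    u0,u1,v0,v1=box;w=np.zeros((480,640),np.uint8);w[v0:v1,u0:u1]=m[v0:v1,u0:u1];k,l,st,c=cv2.connectedComponentsWithStats(w);i=1+np.argmax(st[1:,4]);return st[i,:2]+(st[i,2:4]-1)/2,st[i]
                                                                                                                                  ~~~~~~~~~^^^^^^^^^^
    return _wrapfunc(a, 'argmax', axis=axis, out=out, **kwds)
    return bound(*args, **kwds)
ValueError: attempt to get argmax of an empty sequence
```

View pics/b2.png

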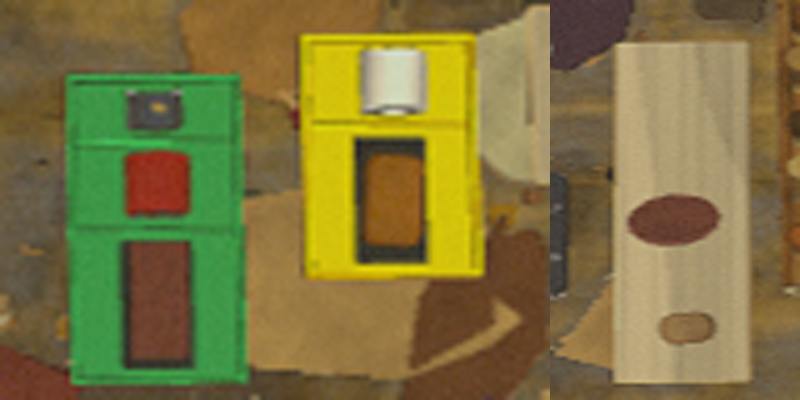

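```bash
python3 -c "
from cell import r
print(r.job_done())"
```

```text
the job is handed in; nothing more can be done
None
```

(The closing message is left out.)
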